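# Set up a slide rest and load eye rods on it

### The arm

A 6-joint arm with a two-finger parallel gripper is mounted at the origin on a cart in front of the work surface, level with it; the furniture and walls round the work are solid. World frame = base frame: x ahead of the robot, y to its left, z up, the work surface at z = 0. Lengths are in m, angles in rad, forces in N, time in s.
With the tool pointing down it reaches from about 0.325 to 0.85 m from the base axis. Payload 4.4 kg.
Tool frame: the origin (TCP) lies midway between the tips of the shut fingers; the grasp point (between the pads) lies 19 mm behind it; z points along the fingers, y is the line along which they close (so a half turn about z gives the same grasp; the last joint's range is limited). The gripper opens to 94 mm and grips with 3 to 60 N. Pads are 16 mm wide; open, the fingers measure 119 mm over their backs; the gripper's body (75 mm by 177 mm) begins 78 mm behind the grasp point.
Start: joints at [0.951, 0.207, 1.542, -0, 1.393, -0.15], TCP at [0.26, 0.513, 0.171] pointing down, gripper open.
Joint ranges: [-2.73, 2.73], [-0.86, 2.22], [0.23, 2.46], [-1.11, 4.25], [0.08, 2.63], [-2.82, 2.82]. Speed limits (rad/s): [2.79, 2.79, 3.14, 3.14, 3.14, 3.14].

### API

Orientations are given as a unit quaternion [w, x, y, z].
In Python, from cell import bot gives the robot as it stands.
- The arm moves only by the shell command python3 -m pendant 'ROWS' [OPENING]. ROWS is JSON, a list of rows, each a list of 2 entries, a list of its own where there are three numbers: the shift along the tool's x, y, z in cm, then the turn about the tool's z in rad. A call has exactly 8 rows; each row shifts and turns the commanded pose from where the row before left it, along the tool's axes as they then stand; what a row does not reach is not made up. A row lasts 1/10 s, in which the tool goes at most 50 mm and 8.59 degrees, less where a joint would pass 70% of its speed; a pose out of reach is approached as far as the arm can. A call with a gripper value outside its range is refused whole. OPENING is the opening, from -1 (shut) to 1 (fully open), set as the call begins (- or left out, the last holds). The fingers move at their own pace and stop on an object; the grip force is fixed at half the most. Time passes only in rows, so rows that do not move let the fingers close, or fill a call up. It gives the time, the measured TCP pose, the force, the opening and the grip force at its end, in the units of the state.
- bot.sense(): the state, without advancing time (a new reading comes with each control period).
- bot.capture(name): name is "scene" or "top" or "wrist"; returns the picture (480x640x3 uint8, blue, green, red); there is no depth.
- bot.calibration(name): a dict with "intrinsics" (3x3 intrinsics, pixels), "R" (3x3) and "t" (3): a world point X has camera coordinates R X + t; the wrist camera has in their place "tool_from_camera" (4x4, takes a point from camera to tool coordinates, whose origin is the TCP and whose axes are the flange's). Camera axes: x right, y down, z forward; pixel columns grow to the right and rows downward; lengths in m; the calibration is good to about 2 mm. The wrist camera is an equidistant fisheye: a pixel r from the principal point sees the ray r / f radians off the axis. A picture is of the moment at which its call begins: read the wrist's pose just before it. calibration takes no time and is no camera call.
- bot.sign_off(): hands the job in; it is judged then, once.
Trained networks look in the newest picture that a camera, given by its name, has taken for a name from the list of things; names that differ only in an ending like _2 or _b are one class to them, and where a whole thing is asked for, a point or a joint stands for the part that bears it (a point fixed in the world has none). Each returns a list of dicts, best first, with "conf" (0 to 1); they miss things now and then, are a little off and sometimes report something else, mostly with a low value. They report only what shows in the picture. A call takes as long as a camera call.
- bot.recognise(label, camera): "at" ([column, row] in pixels, amid what is visible of it).
- bot.masks_of(label, camera): "pixels" (480x640 bool, what is visible of it) and "at" ([column, row] in pixels, amid what is visible of it).
The state is a dict: "clock": time; "joint_positions": joint angles; "joint_vel": joint speeds; "tau": joint torques, N m; "position": TCP position; "tool_rot": TCP orientation; "contact_force": force on the tool from outside, world axes, zero at the start; "torque": the same for the moment, N m; "opening": finger opening in m; "grasp_force": force on a finger pad.
Only numpy, scipy, OpenCV 4.12 (cv2) and the standard library are available. Lean on these libraries where they do the work, as an engineer would, in place of code of your own. Each camera call takes 0.05 s, during which the arm holds its last target. There are 200 camera calls.

### The job

Set up the slide rest and load it: pull up the carriage's spring plunger, slide the carriage along to the index hole marked by the upright tab and let the pin drop fully home. Then fit the two rod racks, one in the end block and one in the carriage: put each T-foot down through the slot until the bar sits flush on the block and turn it a quarter turn, so that the rack is locked and stands across the rail. Finally lay every eye rod that is on the mat level across both racks, each in its own pair of V notches, and leave everything else in its place.

Things in the scene. Friction and masses are not known exactly. Their poses are not given: they have to be found in the camera images.
- rest_base: slide rest fixed to the bench: grey base plate 140 x 270 x 12 mm; its y runs along the rail, x across it away from the robot; origin on the bench below the line through both slots. Fixed end block at y = -90 mm; the carriage slides on the +y side. Steel index strip at x = -58 mm, top 24 mm above the bench, with 12 mm holes at y = +10 (carriage's start), +35, +60, +85 mm.
- end_slot (a point): centre of the slot in the fixed end block's top face, 62 mm above the bench; axes as rest_base. The block is an aluminium bridge 60 x 60 mm, top plate 8 mm thick, hollow below; the slot is 38 mm long along rest_base's y and 14 mm wide along x.
- carriage_slot (a point): centre of the like slot in the carriage's top face, 62 mm above the bench; axes as rest_base. The plunger pin has the same rest_base y as this point.
- carriage (a joint): carriage position along rest_base's +y: 0 at the first hole, then 0.025, 0.050 and 0.075 m at the others; slides with 1 N of friction once the pin is out of its hole
- plunger (a joint): height of the spring plunger (m): 0 with its pin fully in a hole, 0.011 riding on top of the strip, 0.022 at its upper stop. The spring pulls down with 3.6 N at 0 and 120 N/m more as it rises. The pin has a round end of 5 mm radius and finds the hole if let go within 2 mm of it. The carriage slides only with the pin at least 0.012 up.
- plunger_knob (a point): centre of the plunger's upright round black knob, 24 mm in diameter, 20 mm high, on a tab at the robot side of the carriage; 48 mm above the bench with the pin home. Below the knob the tab's top is 33 mm above the bench. The carriage block (62 mm high) begins 28 mm behind the knob's axis; both sides along the rail are free.
- index_tab: small upright steel tab 12 mm wide, rising 19 mm from the base plate's front edge, 26 mm in front of the holes; it stands beside the wanted hole, at the same rest_base y (+35, +60 or +85 mm); axes as rest_base. Beside the other two holes there are only flat round plugs.
- rack_a: loose aluminium rod rack, 200 g: bar 150 mm long (own x), 12 mm thick (own y, grip it across these faces, also at the middle, 0 to 25 mm above the origin). Origin: middle of the bar's underside. Three 90-degree V notches on top at x = -58, 0, +58 mm, vertex 12 mm and tops 27 mm above the origin; a seated rod's axis is 20.5 mm above it. Like the other rack.
- rack_b: loose aluminium rod rack, 200 g: bar 150 mm long (own x), 12 mm thick (own y, grip it across these faces, also at the middle, 0 to 25 mm above the origin). Origin: middle of the bar's underside. Three 90-degree V notches on top at x = -58, 0, +58 mm, vertex 12 mm and tops 27 mm above the origin; a seated rod's axis is 20.5 mm above it. Like the other rack.
- rack_a_foot (a point): the rack's foot, 16 mm below its origin: a T-head 34 mm long along the rack's x, 10 mm wide, 9 mm high (its lowest point 21 mm below the origin), under a round 10 mm shank. At the start it is in the 41 x 17 mm pocket of a fixed black holder block (58 x 36 x 28 mm), the bar resting on the block's top, 28 mm above the bench: lift it straight up 25 mm or more.
- rack_b_foot (a point): the rack's foot, 16 mm below its origin: a T-head 34 mm long along the rack's x, 10 mm wide, 9 mm high (its lowest point 21 mm below the origin), under a round 10 mm shank. At the start it is in the 41 x 17 mm pocket of a fixed black holder block (58 x 36 x 28 mm), the bar resting on the block's top, 28 mm above the bench: lift it straight up 25 mm or more.
- rod_1: loose steel rod with an eye, 270 g, 299 mm long, 12 mm in diameter, on the mat (its axis 9 mm above the bench). Its own y runs along it; origin at mid-length on the underside. Straight shank from y = -98 to +150 mm; flat eye (ring 51 mm wide, 10 mm thick) at the -y end; centre of mass near y = -30 mm. May be absent.
- rod_2: loose steel rod with an eye, 270 g, 325 mm long, 12 mm in diameter, on the mat (its axis 9 mm above the bench). Its own y runs along it; origin at mid-length on the underside. Straight shank from y = -110 to +163 mm; flat eye (ring 51 mm wide, 10 mm thick) at the -y end; centre of mass near y = -30 mm. May be absent.
- rod_3: loose steel rod with an eye, 270 g, 299 mm long, 12 mm in diameter, on the mat (its axis 9 mm above the bench). Its own y runs along it; origin at mid-length on the underside. Straight shank from y = -98 to +150 mm; flat eye (ring 51 mm wide, 10 mm thick) at the -y end; centre of mass near y = -30 mm. May be absent.
- rod_1_axis (a point): point on the axis of rod_1, at mid-length (6 mm above its origin when it lies flat); axes as the rod's
- rod_2_axis (a point): point on the axis of rod_2, at mid-length (6 mm above its origin when it lies flat); axes as the rod's
- rod_3_axis (a point): point on the axis of rod_3, at mid-length (6 mm above its origin when it lies flat); axes as the rod's
- mat: thin dark rubber mat on the bench (fixed), 350 (x) x 210 (y) x 3 mm, on which the rods lie along its x
- gauge_block: bystander: steel block 25 x 50 x 20 mm, loose; leave alone

How it is judged:
By the outcome, as a careful person would: the job done as asked, in the order asked, and still so for the second after the job is handed in, with the robot touching nothing.
Of rod_1, rod_2, rod_3 only 2 to 3 are there at a start; the rules pass over those that are not, and their reading is None.
At some moment in a run one of rod_1, rod_2, rod_3 may be knocked a few centimetres aside while the robot is not near it.
It also fails if it takes over 192 s, if anything falls off the work surface, if the arm or the gripper's body presses on something with over 40 N, if the wrist force passes 120 N, or if a joint passes its speed limit or range.

## Working session

There is one attempt and no reset: what is moved stays moved. The work goes in short steps, Python scripts to look and compute and a shell command to move; the robot and the scene stay as the last step left them, time stands still between calls to the robot, and variables do not carry over. Pictures are saved under pics/ and viewed, at most 14 in all, crops included, and the job is handed in when it is done.

```bash
ls; mkdir -p pics; python3 - <<'E'
from cell import bot
import cv2,json
for n in("scene","top","wrist"):
    cv2.imwrite(f"pics/{n}0.png",bot.capture(n)); c=bot.calibration(n); print(n,{k:(v.tolist() if hasattr(v,'tolist') else v) for k,v in c.items()})
print(bot.sense())
for cam in("top","scene"):
  for l in "rest_base end_slot carriage_slot plunger_knob index_tab rack_a rack_a_foot rod_1 rod_1_axis mat gauge_block carriage".split():
    try: print(cam,l,[([round(float(x)) for x in d["at"]],round(d["conf"],2)) for d in bot.recognise(l,cam)])
    except Exception as e: print(l,e)
E
```

```text
pics
scene {'intrinsics': [[490.3902790232062, 0.0, 317.3947365464481], [0.0, 490.3902790232062, 246.15162133969974], [0.0, 0.0, 1.0]], 'R': [[0.7094577832000822, -0.704398192736724, -0.022199998334738194], [-0.3853558994965329, -0.36136440288087784, -0.8490680768076048], [0.5900597296715334, 0.610932855884985, -0.5278167873610813]], 't': [-0.2518761701042145, 0.3378574489325236, 0.5605586568610178]}
top {'intrinsics': [[434.44084666650815, 0.0, 310.9806069768981], [0.0, 434.44084666650815, 238.05502378452684], [0.0, 0.0, 1.0]], 'R': [[-0.019747574581418077, -0.9998047598055693, 0.0006896145872937943], [-0.9892246413199264, 0.0194385129660606, -0.14510945254920982], [0.1450677162693837, -0.003547743479448932, -0.9894153683931687]], 't': [0.20545330425869274, 0.5309251756180964, 0.948215557975488]}
wrist {'intrinsics': [[371.64829954431775, 0.0, 318.50285484494447], [0.0, 371.64829954431775, 243.7162021318356], [0.0, 0.0, 1.0]], 'tool_from_camera': [[-0.0011166214707009699, -0.9596155525051369, -0.2813125389077962, 0.08342690804321491], [0.9999993749563633, -0.0010555070545380078, -0.
[... 1300 characters left out ...]
 0.77)]
top carriage [([383, 212], 0.65), ([223, 250], 0.25)]
scene rest_base [([405, 300], 0.95), ([296, 297], 0.46)]
scene end_slot [([410, 299], 0.96), ([383, 284], 0.29)]
scene carriage_slot [([398, 277], 0.76), ([383, 285], 0.38), ([253, 256], 0.23)]
scene plunger_knob [([380, 284], 0.59)]
scene index_tab [([360, 298], 0.49), ([393, 279], 0.19)]
scene rack_a [([298, 294], 0.7), ([393, 352], 0.63)]
scene rack_a_foot [([389, 351], 0.74), ([254, 255], 0.58)]
scene rod_1 [([234, 244], 0.84), ([251, 256], 0.81)]
scene rod_1_axis [([258, 255], 0.85)]
scene mat [([227, 251], 0.71), ([222, 251], 0.61)]
scene gauge_block [([346, 238], 0.6), ([407, 299], 0.41)]
scene carriage [([395, 278], 0.94)]
```

```bash
python3 - <<'E'
import cv2
i=cv2.imread("pics/top0.png"); cv2.imwrite("pics/top0c.png",cv2.resize(i[130:350,170:470],None,fx=2.6,fy=2.6,interpolation=cv2.INTER_CUBIC))
i=cv2.imread("pics/scene0.png"); cv2.imwrite("pics/scene0c.png",cv2.resize(i[200:400,180:480],None,fx=2.6,fy=2.6,interpolation=cv2.INTER_CUBIC))
E
```

```text
(no output)
```

View pics/top0c.png

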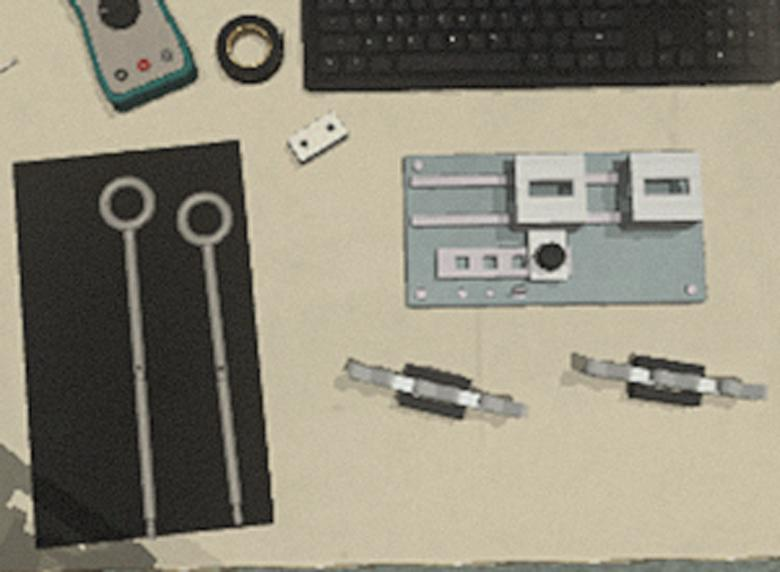

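View pics/scene0c.png

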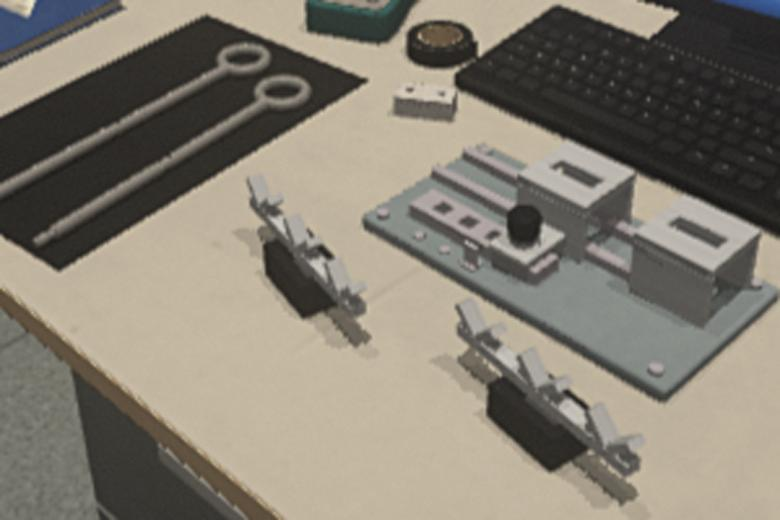

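The top view shows two rods on the mat. The upright tab (crop 519,290) is beside the first hole past the carriage, at y=+35. The two plugs are at crop 462 and 490. The racks are in their holders at crop (433,390) and (665,380).

```bash
cat > h.py <<'E'
from cell import bot
import numpy as np, cv2
from scipy.spatial.transform import Rotation as Ro
def ray(cam,px,s=None):
    c=bot.calibration(cam); K=np.array(c["intrinsics"]); 
    u=np.array([(px[0]-K[0,2])/K[0,0],(px[1]-K[1,2])/K[1,1]])
    if cam=="wrist":
        r=np.linalg.norm(u)+1e-12; d=np.r_[u/r*np.sin(r),np.cos(r)]
        T=np.array(c["tool_from_camera"]); s=s or bot.sense(); q=s["tool_rot"]; R=Ro.from_quat([q[1],q[2],q[3],q[0]]).as_matrix()
        return R@T[:3,3]+s["position"], R@T[:3,:3]@d
    R=np.array(c["R"]); t=np.array(c["t"]); return -R.T@t, R.T@np.r_[u,1]
def at(cam,px,z,s=None):
    o,d=ray(cam,px,s); return (o+d*(z-o[2])/d[2])
def proj(cam,X,s):
    c=bot.calibration(cam); K=np.array(c["intrinsics"])
    if cam=="wrist":
        T=np.array(c["tool_from_camera"]); q=s["tool_rot"]; R=Ro.from_quat([q[1],q[2],q[3],q[0]]).as_matrix()
        p=T[:3,:3].T@(R.T@(np.array(X)-s["position"])-T[:3,3]); r=np.hypot(p[0],p[1]); th=np.arctan2(r,p[2])
        return K[:2,2]+K[0,0]*th*p[:2]/r
    p=np.array(c["R"])@X+c["t"]; return (K@p/p[2])[:2]
def go(x,y,z,yaw=None):
    """rows: first turn (rad), then shift (cm) in tool axes. yaw(deg)= direction of tool y (closing) in world, mod 180"""
    s=bot.sense(); q=s["tool_rot"]; R=Ro.from_quat([q[1],q[2],q[3],q[0]]).as_matrix()
    cur=np.arctan2(R[1,1],R[0,1]); t=0
    if yaw is not None:
        d=(np.radians(yaw)-cur+np.pi/2)%np.pi-np.pi/2; t=-d
    R2=R@Ro.from_euler("z",t).as_matrix(); sh=R2.T@(np.array([x,y,z])-s["position"])*100
    print("yaw",round(np.degrees(cur),2),"turn",round(t,3),"then shift cm",sh.round(2),"j6",round(s["joint_positions"][5],2),"tilt",R[:2,2].round(4),"clk",round(s["clock"],1))
def wr(name):
    s=bot.sense(); i=bot.capture("wrist"); cv2.imwrite(f"pics/{name}.png",i); np.save(f"pics/{name}.npy",np.r_[s["position"],s["tool_rot"]]); return s,i
def ld(name):
    a=np.load(f"pics/{name}.npy"); return dict(position=a[:3],tool_rot=a[3:])
E
python3 - <<'E'
from h import *
f=lambda u,v,z:at("top",(170+u/2.6,130+v/2.6),z).round(4)
for n,u,v,z in [("bTL",404,156,.012),("bTR",706,152,.012),("bBR",705,305,.012),("bBL",407,305,.012),("cslot",550,187,.062),("eslot",667,186,.062),("knob",549,256,.058),("tab",519,292,.025),("rLl",348,366,.045),("rLr",525,408,.045),("rLm",433,390,.045),("rRl",575,362,.045),("rRr",766,390,.045),("rRm",666,379,.045),
("rod1eye",128,204,.009),("rod1tip",151,537,.009),("rod2eye",205,218,.009),("rod2tip",238,523,.009),("gauge",318,137,.02)]: print(n,f(u,v,z))
go(.5,0,.2,90)
E
```

```text
bTL [0.6533 0.1584 0.012 ]
bTR [ 0.6517 -0.1174  0.012 ]
bBR [ 0.5111 -0.1075  0.012 ]
bBL [0.5163 0.1591 0.012 ]
cslot [0.6103 0.0351 0.062 ]
eslot [ 0.6092 -0.066   0.062 ]
knob [0.5506 0.0379 0.058 ]
tab [0.5243 0.0603 0.025 ]
rLl [0.4605 0.2124 0.045 ]
rLr [0.4216 0.0619 0.045 ]
rLm [0.4385 0.14   0.045 ]
rRl [0.4601 0.0173 0.045 ]
rRr [ 0.4329 -0.1451  0.045 ]
rRm [ 0.444 -0.06   0.045]
rod1eye [0.6142 0.4103 0.009 ]
rod1tip [0.3175 0.387  0.009 ]
rod2eye [0.5998 0.3403 0.009 ]
rod2tip [0.328  0.3112 0.009 ]
gauge [0.6704 0.2363 0.02  ]
yaw 63.08 turn -0.47 then shift cm [-23.97 -51.27  -2.9 ] j6 -0.15 tilt [-0.  0.] clk 1.4
```

```bash
python3 -m pendant '[[[0,0,0],-0.118],[[0,0,0],-0.118],[[0,0,0],-0.117],[[0,0,0],-0.117],[[-2.4,-3.9,-0.2],0],[[-2.4,-3.9,-0.2],0],[[-2.4,-3.9,-0.2],0],[[-2.4,-3.9,-0.2],0]]' 1 && python3 -m pendant '[[[-2.4,-4,-0.2],0],[[-2.4,-4,-0.2],0],[[-2.4,-4,-0.2],0],[[-2.4,-4,-0.2],0],[[-2.4,-4,-0.2],0],[[-2.4,-4,-0.2],0],[[-2.4,-4,-0.2],0],[[-2,-3.5,-0.2],0]]'
python3 - <<'E'
from h import *
s,i=wr("w1")
cv2.imwrite("pics/w1v.png",i)
go(.55,.038,.1,90)
for l in ["plunger_knob","carriage_slot","end_slot","index_tab"]: print(l,[(np.round(d["at"]),d["conf"]) for d in bot.recognise(l,"wrist")])
E
```

```text
clock: 2.15
position: [0.357, 0.3554, 0.1793]
tool_rot: [0.0, -0.001, 1.0, 0.0]
contact_force: [1.3, 0.5, -0.3]
opening: 0.0938
grasp_force: 0.0
clock: 2.95
position: [0.5455, 0.0395, 0.1953]
tool_rot: [0.0, 0.0, 1.0, -0.0]
contact_force: [-0.3, 0.1, 0.1]
opening: 0.094
grasp_force: 0.0
yaw 89.71 turn -0.005 then shift cm [-0.1   0.45  9.57] j6 -1.66 tilt [ 0.004 -0.005] clk 3.0
plunger_knob [(array([316., 231.]), 0.8), (array([592., 184.]), 0.47)]
carriage_slot [(array([314., 268.]), 0.71)]
end_slot [(array([310., 245.]), 0.84)]
index_tab [(array([307., 244.]), 0.55), (array([340., 200.]), 0.45)]
```

View pics/w1v.png

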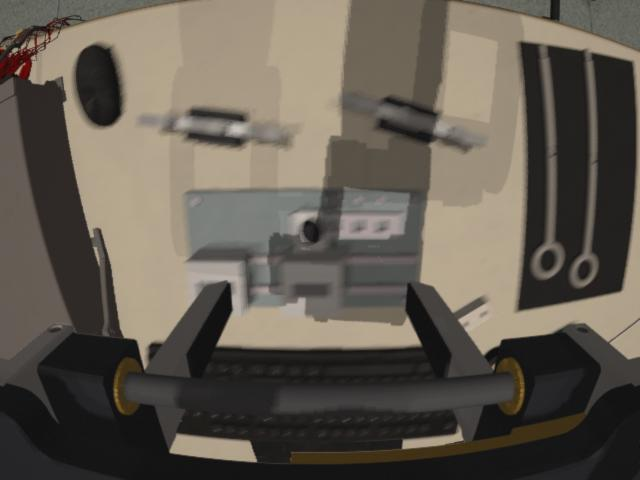

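The wrist view is blurred because the arm was still settling. The knob is at about (310,231) and the fingers are clear. I'll let the arm rest and measure again.

```bash
python3 -m pendant '[[[0,0,0],-0.005],[[0,0.2,1],0],[[0,0.1,1],0],[[0,0,1],0],[[0,0,0],0],[[0,0,0],0],[[0,0,0],0],[[0,0,0],0]]'
python3 - <<'E'
from h import *
s,i=wr("w2")
cv2.imwrite("pics/w2v.png",cv2.resize(i[60:340,150:520],None,fx=2.1,fy=2.1,interpolation=cv2.INTER_CUBIC))
go(.55,.038,.1,90)
for l in ["plunger_knob","carriage_slot","end_slot"]: print(l,[(np.round(d["at"]),d["conf"]) for d in bot.recognise(l,"wrist")])
E
```

```text
clock: 4.0
position: [0.5449, 0.0446, 0.1656]
tool_rot: [0.001, -0.003, 1.0, -0.0]
contact_force: [0.5, 0.3, -0.3]
opening: 0.094
grasp_force: 0.0
yaw 90.29 turn 0.005 then shift cm [-0.51 -0.66  6.56] j6 -1.65 tilt [ 0.001  -0.0001] clk 4.0
plunger_knob [(array([309., 241.]), 0.56)]
carriage_slot [(array([310., 280.]), 0.72)]
end_slot [(array([304., 250.]), 0.86)]
```

View pics/w2v.png

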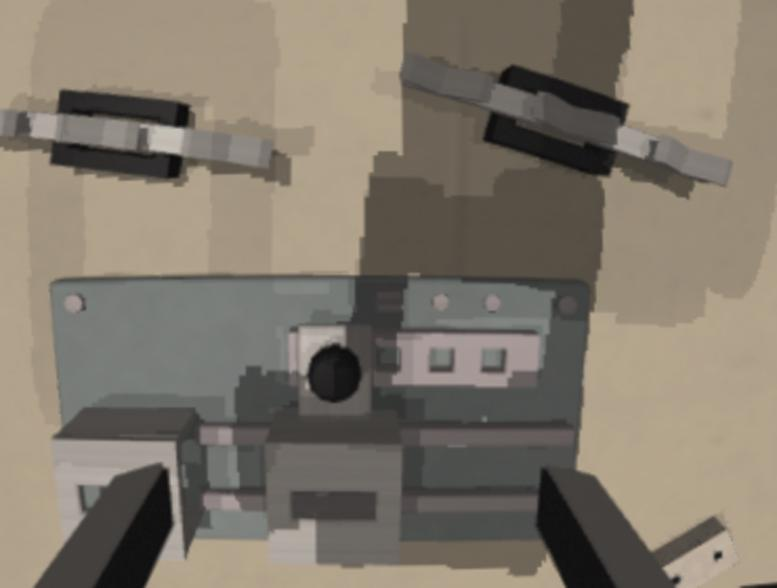

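```bash
python3 - <<'E'
from h import *
s=ld("w2")
f=lambda u,v,z:at("wrist",(150+u/2.1,60+v/2.1),z,s).round(4)
for n,u,v,z in [("knob",334,373,.058),("cslot",333,505,.062),("h1",387,359,.024),("h2",441,359,.024),("h3",493,359,.024),("cTL",52,282,.012),("cTR",588,282,.012),("plug2",441,302,.012),("plug3",492,302,.012),("cornplug",74,303,.012),
("RL_c1",60,91,.028),("RL_c2",189,102,.028),("RR_c1",510,67,.028),("RR_c2",628,103,.028),
("RL0",0,122,.05),("RL1",272,153,.05),("RLm",140,133,.045),("RR0",404,70,.05),("RR1",728,172,.05),("RRm",573,119,.045)]: print(n,f(u,v,z))
E
```

```text
knob [0.5505 0.0373 0.058 ]
cslot [0.6106 0.0367 0.062 ]
h1 [0.553  0.0614 0.024 ]
h2 [0.5528 0.0869 0.024 ]
h3 [0.5527 0.1118 0.024 ]
cTL [ 0.5164 -0.105   0.012 ]
cTR [0.5164 0.16   0.012 ]
plug2 [0.5277 0.0874 0.012 ]
plug3 [0.5274 0.1122 0.012 ]
cornplug [ 0.5273 -0.0938  0.012 ]
RL_c1 [ 0.4235 -0.0906  0.028 ]
RL_c2 [ 0.4329 -0.0285  0.028 ]
RR_c1 [0.4164 0.1149 0.028 ]
RR_c2 [0.4291 0.1712 0.028 ]
RL0 [ 0.4372 -0.1117  0.05  ]
RL1 [0.4575 0.0113 0.05  ]
RLm [ 0.4467 -0.0469  0.045 ]
RR0 [0.4223 0.066  0.05  ]
RR1 [0.4576 0.2137 0.05  ]
RRm [0.4397 0.1398 0.045 ]
```

```bash
python3 -m pendant '[[[-0.6,-0.7,2],0.005],[[0,0,3],0],[[0,0,3],0],[[0,0,3],0],[[0,0,1.7],0],[[0,0,0],0],[[0,0,0],0],[[0,0,0],0]]'
python3 - <<'E'
from h import *
go(.551,.0373,.038,90)
E
```

```text
clock: 5.0
position: [0.552, 0.0377, 0.0397]
tool_rot: [0.002, -0.0, 1.0, -0.0]
contact_force: [0.4, 0.4, -0.2]
opening: 0.0937
grasp_force: 0.0
yaw 90.01 turn 0.0 then shift cm [ 0.1  -0.04  0.17] j6 -1.66 tilt [ 0.0031 -0.0003] clk 5.0
```

```bash
python3 -m pendant '[[[0,0,0.1],0],[[0,0,0],0],[[0,0,0],0],[[0,0,0],0],[[0,0,0],0],[[0,0,0],0],[[0,0,0],0],[[0,0,0],0]]' -1
python3 -m pendant '[[[0,0,-0.6],0],[[0,0,-0.6],0],[[0,0,-0.5],0],[[0,0,0],0],[[0,0,0],0],[[0,0,0],0],[[0,0,0],0],[[0,0,0],0]]'
```

```text
clock: 5.8
position: [0.5504, 0.0378, 0.037]
tool_rot: [-0.0, -0.0, 1.0, -0.0]
contact_force: [-0.3, 0.0, -0.6]
opening: 0.0333
grasp_force: 0.0
clock: 6.6
position: [0.5502, 0.0378, 0.0538]
tool_rot: [-0.0, -0.0, 1.0, 0.0]
contact_force: [-0.0, 0.1, 0.6]
opening: 0.0005
grasp_force: 0.0
```

```bash
python3 -m pendant '[[[0,0,-1],0],[[0,0,-1],0],[[0,0,-1],0],[[0,0,0],0],[[0,0,0],0],[[0,0,0],0],[[0,0,0],0],[[0,0,0],0]]' 1
python3 - <<'E'
from h import *
s,i=wr("w3")
cv2.imwrite("pics/w3v.png",cv2.resize(i[130:400,180:500],None,fx=2.2,fy=2.2,interpolation=cv2.INTER_CUBIC))
print([(np.round(d["at"]),d["conf"], at("wrist",d["at"],.053,s)) for d in bot.recognise("plunger_knob","wrist")])
E
```

```text
clock: 7.4
position: [0.55, 0.0378, 0.0836]
tool_rot: [-0.0, -0.0, 1.0, 0.0]
contact_force: [0.1, -0.6, -1.0]
opening: 0.061
grasp_force: 0.0
[(array([316., 263.]), 0.97, array([0.55256209, 0.03739721, 0.053     ])), (array([307., 267.]), 0.47, array([0.55544734, 0.03103541, 0.053     ]))]
```

View pics/w3v.png

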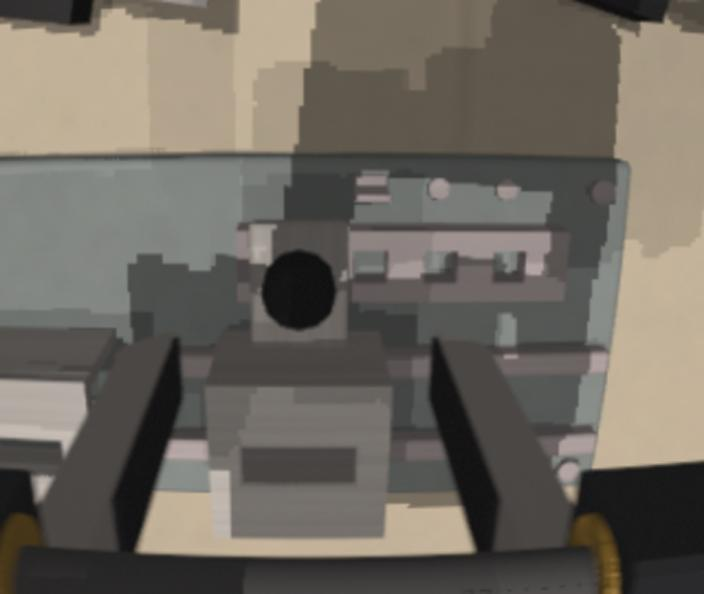

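The knob is undisturbed at crop (298,290). I lifted before the fingers had shut, so I'll go down again and wait for the grip.

```bash
python3 -m pendant '[[[-0.1,0,1.5],0],[[0,0,1.5],0],[[0,0,1.6],0],[[0,0,0],0],[[0,0,0],0],[[0,0,0],0],[[0,0,0],0],[[0,0,0],0]]' 0
python3 -m pendant '[[[0,0,0],0],[[0,0,0],0],[[0,0,0],0],[[0,0,0],0],[[0,0,0],0],[[0,0,0],0],[[0,0,0],0],[[0,0,0],0]]' -1
```

```text
clock: 8.3
position: [0.5521, 0.0377, 0.0388]
tool_rot: [0.001, -0.0, 1.0, -0.0]
contact_force: [-0.1, 1.0, -0.0]
opening: 0.0473
grasp_force: 0.0
clock: 9.1
position: [0.5514, 0.0378, 0.038]
tool_rot: [-0.0, -0.0, 1.0, -0.0]
contact_force: [1.3, 0.4, -1.6]
opening: 0.0004
grasp_force: 0.0
```

```bash
python3 - <<'E'
from h import *
s,i=wr("w4")
cv2.imwrite("pics/w4v.png",cv2.resize(i[130:400,180:500],None,fx=2.2,fy=2.2,interpolation=cv2.INTER_CUBIC))
for n in("w3","w4"):
    s=ld(n)
    for d in (-.03,0,.03): print(n,d,(proj("wrist",s["position"]+[0,d,0],s)-[180,130])*2.2)
sc=bot.capture("scene"); cv2.imwrite("pics/s4.png",cv2.resize(sc[200:360,280:480],None,fx=3.5,fy=3.5,interpolation=cv2.INTER_CUBIC))
E
```

```text
w3 -0.03 [193.84596635 319.63380616]
w3 0 [300.38838073 319.98997256]
w3 0.03 [407.10027179 319.55479405]
w4 -0.03 [193.84764404 319.62248766]
w4 0 [300.38838073 319.98997256]
w4 0.03 [407.1018164  319.56612559]
```

View pics/w4v.png

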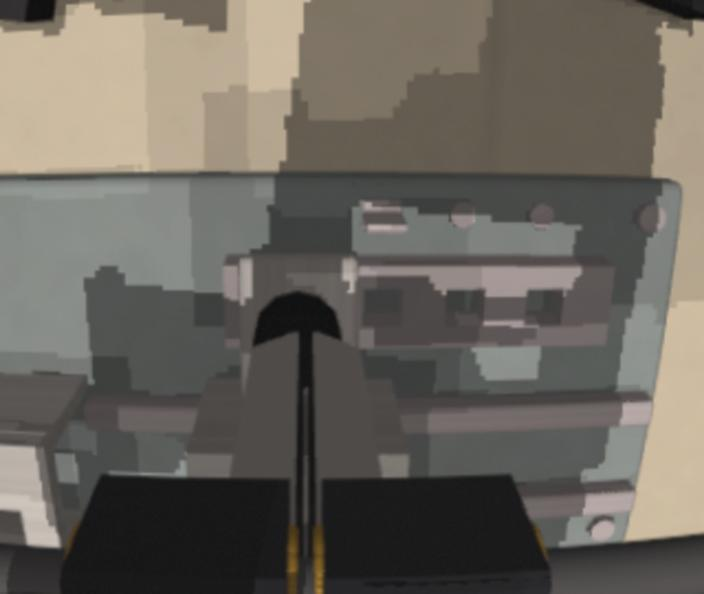

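View pics/s4.png

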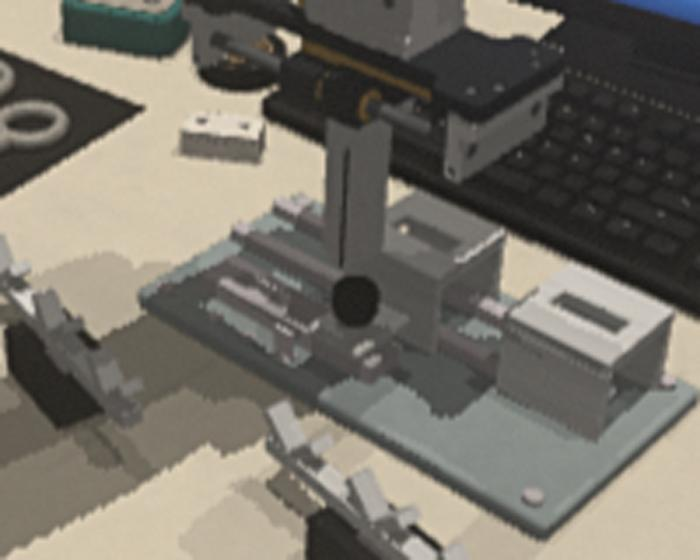

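```bash
python3 - <<'E'
from h import *
s=ld("w3")
for h in (0,.01,.02,.025,.03):
    print(h,(proj("wrist",s["position"]+[-.008,-.0305,h],s)-[180,130])*2.2,(proj("wrist",s["position"]+[-.008,.0305,h],s)-[180,130])*2.2)
s=ld("w4"); s=bot.sense()
for h in (0,.01,.02,.03): print((proj("scene",s["position"]+[0,0,h],s)-[280,200])*3.5)
print("knob top",(proj("scene",np.array([.551,.0374,.058]),s)-[280,200])*3.5,(proj("scene",np.array([.551,.0374,.038]),s)-[280,200])*3.5)
print(s["position"],s["opening"])
E
```

```text
0 [190.7926179  292.82314421] [410.01247549 292.71129688]
0.01 [185.85799554 305.16034621] [414.54363433 305.06148182]
0.02 [180.50337203 318.59602857] [419.46178232 318.51439932]
0.025 [177.65259239 325.76988377] [422.0807676 325.6988325]
0.03 [174.67668849 333.2741182 ] [424.81514798 333.21518983]
[346.91011493 314.79746251]
[347.76925319 299.22148768]
[348.63871631 283.45832566]
[349.51869154 267.50458171]
knob top [348.67922829 284.23969778] [346.94920615 315.58658215]
[0.55145446 0.03779846 0.03805447] 0.0007054773057168942
```

The fingers closed above the knob. In both pictures the visible tips sit about 25–30 mm higher than the reported TCP, and there was no contact force. I'll go lower and test it.

```bash
python3 -m pendant '[[[0,0,0],0],[[0,0,0],0],[[0,0,0],0],[[0,0,0],0],[[0,0,0],0],[[0,0,0],0],[[0,0,0],0],[[0,0,0],0]]' 0
python3 -m pendant '[[[0,0,0.6],0],[[0,0,0.6],0],[[0,0,0.6],0],[[0,0,0.4],0],[[0,0,0],0],[[0,0,0],0],[[0,0,0],0],[[0,0,0],0]]'
python3 -m pendant '[[[0,0,0],0],[[0,0,0],0],[[0,0,0],0],[[0,0,0],0],[[0,0,0],0],[[0,0,0],0],[[0,0,0],0],[[0,0,0],0]]' -1
```

```text
clock: 10.0
position: [0.5514, 0.0378, 0.0381]
tool_rot: [0.0, -0.0, 1.0, -0.0]
contact_force: [-0.1, -0.0, 0.6]
opening: 0.0468
grasp_force: 0.0
clock: 10.8
position: [0.5518, 0.0377, 0.0164]
tool_rot: [0.0, -0.0, 1.0, -0.0]
contact_force: [0.2, 0.8, -1.1]
opening: 0.0472
grasp_force: 0.0
clock: 11.6
position: [0.5515, 0.0369, 0.0162]
tool_rot: [0.0, -0.0, 1.0, -0.001]
contact_force: [-0.4, -4.8, 0.7]
opening: 0.0217
grasp_force: 30.0
```

Gripped at 22 mm with 30 N, so the tips really are about 25 mm above the reported TCP. Next I'll lift the plunger and slide the carriage.

```bash
python3 -m pendant '[[[0,0,-0.5],0],[[0,0,-0.5],0],[[0,0,-0.4],0],[[0,0,-0.3],0],[[0,0,0],0],[[0,0,0],0],[[0,0,0],0],[[0,0,0],0]]'
python3 - <<'E'
from h import *
s=bot.sense(); print(s["contact_force"],s["position"],s["opening"])
E
```

```text
clock: 12.4
position: [0.5514, 0.0383, 0.0328]
tool_rot: [-0.0, -0.0, 1.0, 0.0]
contact_force: [4.2, 1.0, -6.7]
opening: 0.0221
grasp_force: 29.9
[ 4.18381469  0.99130442 -6.72285041] [0.55137591 0.03834464 0.03281892] 0.022054550418674518
```

```bash
python3 -m pendant '[[[0,0.5,0],0],[[0,0.5,0],0],[[0,0.5,0],0],[[0,0.5,0],0],[[0,0.45,0],0],[[0,0,0],0],[[0,0,0],0],[[0,0,0],0]]'
python3 -m pendant '[[[0,0,0.3],0],[[0,0,0.3],0],[[0,0,0.3],0],[[0,0,0.3],0],[[0,0,0.3],0],[[0,0,0.1],0],[[0,0,0],0],[[0,0,0],0]]'
```

```text
clock: 13.2
position: [0.5514, 0.0627, 0.0331]
tool_rot: [0.0, -0.0, 1.0, 0.0]
contact_force: [3.2, 1.9, -6.1]
opening: 0.0222
grasp_force: 29.9
clock: 14.0
position: [0.5515, 0.0618, 0.017]
tool_rot: [0.0, -0.0, 1.0, -0.0]
contact_force: [2.1, -2.0, -5.1]
opening: 0.0221
grasp_force: 30.0
```

```bash
python3 -m pendant '[[[0,0,0],0],[[0,0,0],0],[[0,0,0],0],[[0,0,0],0],[[0,0,0],0],[[0,0,-1],0],[[0,0,-2],0],[[0,0,-3],0]]' 0
python3 -m pendant '[[[1,0,-4],0],[[1,-2,-4],0],[[1,-2,0],0],[[0,0,0],0],[[0,0,0],0],[[0,0,0],0],[[0,0,0],0],[[0,0,0],0]]' 1
python3 - <<'E'
from h import *
s,i=wr("w5")
cv2.imwrite("pics/w5v.png",cv2.resize(i[60:400,100:540],None,fx=1.75,fy=1.75,interpolation=cv2.INTER_CUBIC))
go(.4467,-.0469,.1,0)
E
```

```text
clock: 14.8
position: [0.5496, 0.0624, 0.0765]
tool_rot: [-0.002, -0.0, 1.0, 0.0]
contact_force: [0.7, -0.6, -0.4]
opening: 0.0469
grasp_force: 0.0
clock: 15.6
position: [0.5211, 0.0229, 0.1562]
tool_rot: [-0.001, -0.001, 1.0, 0.0]
contact_force: [-0.2, 0.1, 0.4]
opening: 0.0938
grasp_force: 0.0
yaw 90.05 turn -1.57 then shift cm [6.97 7.44 5.64] j6 -1.69 tilt [-0.0014  0.0003] clk 15.7
```

View pics/w5v.png

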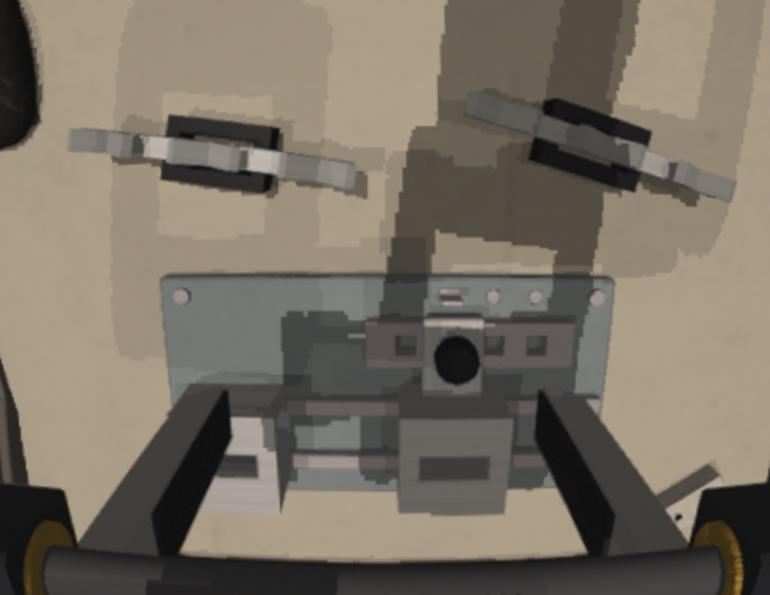

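The carriage now stands beside the tab, with the knob at (456,360) and the slot at (454,468). Next I'll measure knob height and the rack poses.

```bash
python3 - <<'E'
from h import *
s=ld("w5")
f=lambda u,v,z:at("wrist",(100+u/1.75,60+v/1.75),z,s).round(4)
for n,u,v,z in [("knob",456.5,360,.058),("knob11",456.5,360,.069),("cslot",454,468,.062),("eslotR",257,466,.062),("L0",70,139,.045),("L1",354,176,.045),("Lm",205,153,.040),("Lh1",168,116,.028),("Lh2",279,128,.028),("Lh3",161,180,.028),("Lh4",270,192,.028),("R0",469,103,.045),("R1",733,190,.045),("Rm",598,145,.040),("Rh1",548,99,.028),("Rh2",651,131,.028),("Rh3",530,159,.028),("Rh4",636,190,.028)]: print(n,f(u,v,z))
for cam in ("wrist",):
  for d in bot.masks_of("rack_a",cam):
    m=d["pixels"]; ys,xs=np.nonzero(m); (c,sz,a)=cv2.minAreaRect(np.c_[xs,ys].astype(np.float32)); print(d["conf"],d["at"],c,sz,a)
E
```

```text
knob [0.5499 0.0619 0.058 ]
knob11 [0.5459 0.0606 0.069 ]
cslot [0.6106 0.0627 0.062 ]
eslotR [ 0.6101 -0.0442  0.062 ]
L0 [ 0.4319 -0.1424  0.045 ]
L1 [0.4579 0.01   0.045 ]
Lm [ 0.4444 -0.0671  0.04  ]
Lh1 [ 0.4234 -0.0908  0.028 ]
Lh2 [ 0.4329 -0.0299  0.028 ]
Lh3 [ 0.4581 -0.0961  0.028 ]
Lh4 [ 0.4668 -0.0354  0.028 ]
R0 [0.4209 0.0668 0.045 ]
R1 [0.4579 0.2168 0.045 ]
Rm [0.4392 0.136  0.04  ]
Rh1 [0.4159 0.1114 0.028 ]
Rh2 [0.4293 0.1713 0.028 ]
Rh3 [0.4486 0.1022 0.028 ]
Rh4 [0.4627 0.1637 0.028 ]
0.93 [223.4, 149.7] (220.901611328125, 148.34735107421875) (167.08917236328125, 17.268096923828125) 7.259724140167236
```

```bash
python3 -m pendant '[[[1.9,-2.2,0],0],[[1.9,-2.2,0],0],[[1.9,-2.2,0],0],[[1.9,-2.2,0],0],[[0,0,0],0.144],[[0,0,0],0.144],[[0,0,0],0.144],[[0,0,0],0.144]]' 
python3 -m pendant '[[[0,0,0],0.144],[[0,0,0],0.144],[[0,0,0],0.144],[[0,0,0],0.144],[[0,0,0],0.144],[[0,0,0],0.144],[[0,0,0],0.144],[[0,0,0],0.142]]'
python3 -m pendant '[[[0,0,1.5],0],[[0,0,1.5],0],[[0,0,1],0],[[0,0,0],0],[[0,0,0],0],[[0,0,0],0],[[0,0,0],0],[[0,0,0],0]]' 
python3 - <<'E'
from h import *
s,i=wr("w6")
cv2.imwrite("pics/w6v.png",cv2.resize(i[60:400,100:540],None,fx=1.75,fy=1.75,interpolation=cv2.INTER_CUBIC))
go(.445,-.0645,.009,-8.9)
E
```

```text
clock: 16.5
position: [0.4454, -0.0657, 0.157]
tool_rot: [-0.0, 0.287, 0.958, 0.0]
contact_force: [-0.1, 0.1, -0.8]
opening: 0.0939
grasp_force: 0.0
clock: 17.3
position: [0.4455, -0.0655, 0.1569]
tool_rot: [-0.0, 0.762, 0.648, -0.0]
contact_force: [-0.4, -0.0, -0.1]
opening: 0.094
grasp_force: 0.0
clock: 18.1
position: [0.446, -0.0659, 0.1177]
tool_rot: [0.001, 0.76, 0.65, 0.0]
contact_force: [-0.3, 0.3, -1.1]
opening: 0.0941
grasp_force: 0.0
yaw -8.88 turn 0.0 then shift cm [ 0.12 -0.11 10.85] j6 -0.18 tilt [ 0.0009 -0.0003] clk 18.1
```

View pics/w6v.png

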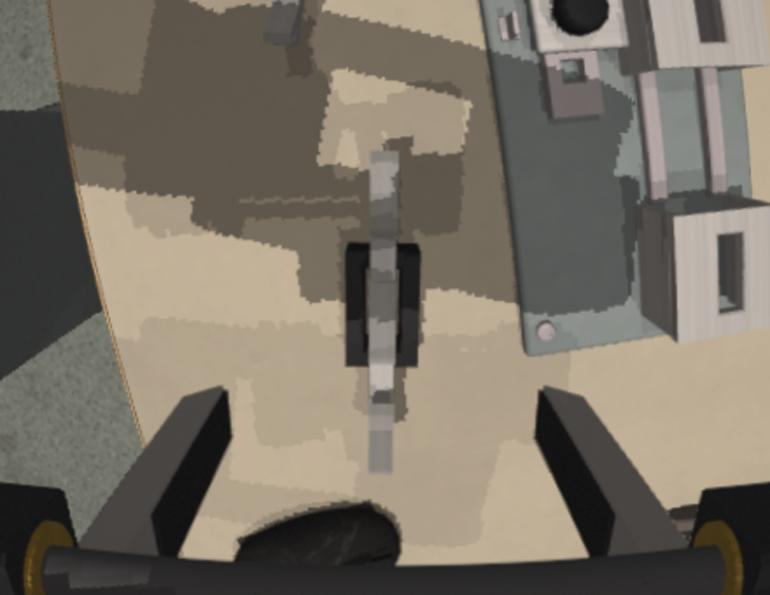

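```bash
python3 - <<'E'
from h import *
s=ld("w6")
f=lambda u,v,z:at("wrist",(100+u/1.75,60+v/1.75),z,s).round(4)
a=f(384.5,152,.055);b=f(381,472,.055);print(a,b,(a+b)/2,np.linalg.norm(a-b))
h=[f(347,244,.028),f(420,244,.028),f(346,366,.028),f(418,366,.028)];print(h,np.mean(h,0))
print("eslot",[f(u,v,.062) for u,v in((719,236),(741,233),(722,312),(744,304))])
E
```

```text
[0.4578 0.0097 0.055 ] [ 0.4329 -0.1382  0.055 ] [ 0.44535 -0.06425  0.055  ] 0.14998139884665695
[array([ 0.4336, -0.031 ,  0.028 ]), array([ 0.4677, -0.0363,  0.028 ]), array([ 0.4228, -0.0911,  0.028 ]), array([ 0.4581, -0.0967,  0.028 ])] [ 0.44555  -0.063775  0.028   ]
eslot [array([ 0.6045, -0.0451,  0.062 ]), array([ 0.6168, -0.0451,  0.062 ]), array([ 0.6053, -0.0819,  0.062 ]), array([ 0.6179, -0.0798,  0.062 ])]
```

```bash
python3 -m pendant '[[[0.15,-0.05,3],0.01],[[0,0,3],0],[[0,0,3],0],[[0,0,1.8],0],[[0,0,0],0],[[0,0,0],0],[[0,0,0],0],[[0,0,0],0]]' 0.1
python3 -m pendant '[[[0,0,0],0],[[0,0,0],0],[[0,0,0],0],[[0,0,0],0],[[0,0,0],0],[[0,0,0],0],[[0,0,0],0],[[0,0,0],0]]' -1
python3 - <<'E'
from h import *
go(.4453,-.0642,.009,-9.3)
E
```

```text
clock: 18.95
position: [0.4467, -0.0647, 0.0105]
tool_rot: [0.001, 0.763, 0.646, 0.001]
contact_force: [0.5, -0.2, -0.6]
opening: 0.0517
grasp_force: 0.0
clock: 19.75
position: [0.4454, -0.0642, 0.0091]
tool_rot: [0.0, 0.763, 0.646, 0.0]
contact_force: [1.1, 0.0, -0.3]
opening: 0.0105
grasp_force: 30.0
yaw -9.45 turn -0.003 then shift cm [-0.   -0.01  0.01] j6 -0.17 tilt [ 0.0003 -0.0001] clk 19.8
```

```bash
python3 -m pendant '[[[0,0,-1],0],[[0,0,-2],0],[[0,0,-3],0],[[0,0,-4],0],[[0,0,0],-0.083],[[0,0,0],-0.082],[[0,0,0],0],[[0,0,0],0]]'
python3 -m pendant '[[[0,2.5,0],0],[[0,3,0],0],[[0,3,0],0],[[0,3,0],0],[[0,3,0],0],[[0,2,0],0],[[0,0,0],0],[[0,0,0],0]]'
python3 -m pendant '[[[0,0,0],0],[[0,0,0],0],[[0,0,0],0],[[0,0,0],0],[[0,0,0],0],[[0,0,0],0],[[0,0,0],0],[[0,0,0],0]]'
python3 - <<'E'
from h import *
s,i=wr("w7")
cv2.imwrite("pics/w7v.png",cv2.resize(i[60:400,100:540],None,fx=1.75,fy=1.75,interpolation=cv2.INTER_CUBIC))
go(.611,-.063,.11,0)
E
```

```text
clock: 20.55
position: [0.4447, -0.064, 0.1089]
tool_rot: [-0.0, 0.708, 0.707, -0.0]
contact_force: [-0.4, 0.4, -2.1]
opening: 0.0112
grasp_force: 30.0
clock: 21.35
position: [0.6091, -0.0639, 0.108]
tool_rot: [-0.001, 0.707, 0.707, -0.001]
contact_force: [-0.5, -0.0, -1.7]
opening: 0.0108
grasp_force: 30.0
clock: 22.15
position: [0.6102, -0.0642, 0.109]
tool_rot: [0.0, 0.707, 0.707, -0.0]
contact_force: [0.3, -0.7, -1.3]
opening: 0.0101
grasp_force: 30.0
yaw -0.0 turn -0.0 then shift cm [ 0.12  0.08 -0.1 ] j6 -0.25 tilt [-0.  0.] clk 22.2
```

View pics/w7v.png

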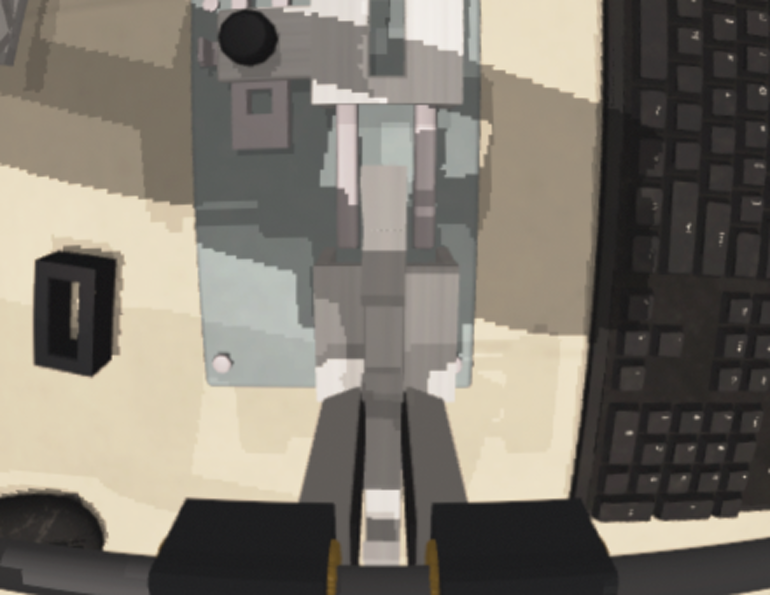

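The rack is held over the end block and aligned with it. I'll check it against the block's edges (cols 315/460, rear row 267) and the rack end (384,167).

```bash
python3 - <<'E'
from h import *
s=ld("w7")
f=lambda u,v,z:at("wrist",(100+u/1.75,60+v/1.75),z,s).round(4)
print("block edges",f(315,330,.062),f(459.5,330,.062),"rear",f(350,267,.062),f(420,267,.062))
print("rack end",f(362,167,.155),f(405,167,.155))
print("carr block near edge",f(340,103,.062),f(312,95,.062),f(466,95,.062),"cslot cx",f(371,60,.062),f(405,60,.062), f(388,74,.062))
E
```

```text
block edges [ 0.581  -0.0608  0.062 ] [ 0.6418 -0.0609  0.062 ] rear [ 0.5961 -0.0339  0.062 ] [ 0.6247 -0.0339  0.062 ]
rack end [0.6041 0.0112 0.155 ] [0.6151 0.0112 0.155 ]
carr block near edge [0.5927 0.0326 0.062 ] [0.5817 0.0361 0.062 ] [0.6425 0.0361 0.062 ] cslot cx [0.605  0.0498 0.062 ] [0.6183 0.0499 0.062 ] [0.6117 0.0442 0.062 ]
```

```bash
python3 -m pendant '[[[0.05,0.16,1],0],[[0,0,1.5],0],[[0,0,1.4],0],[[0,0,0],0],[[0,0,0.5],0],[[0,0,0.5],0],[[0,0,0],0],[[0,0,0],0]]'
```

```text
clock: 23.0
position: [0.612, -0.0637, 0.0603]
tool_rot: [0.0, 0.707, 0.707, 0.0]
contact_force: [0.3, 0.3, -2.2]
opening: 0.0109
grasp_force: 30.0
```

```bash
python3 -m pendant '[[[0,0,0.5],0],[[0,0,0.5],0],[[0,0,0.5],0],[[0,0,0.15],0],[[0,0,0.1],0],[[0,0,0],0],[[0,0,0],0],[[0,0,0],0]]'
```

```text
clock: 23.8
position: [0.6118, -0.0635, 0.0429]
tool_rot: [-0.0, 0.707, 0.707, 0.0]
contact_force: [-1.9, 0.9, 2.1]
opening: 0.0107
grasp_force: 29.9
```

```bash
python3 -m pendant '[[[0,0,0],-0.143],[[0,0,0],-0.143],[[0,0,0],-0.143],[[0,0,0],-0.143],[[0,0,0],-0.143],[[0,0,0],-0.143],[[0,0,0],-0.143],[[0,0,0],-0.143]]'
python3 -m pendant '[[[0,0,0],-0.143],[[0,0,0],-0.143],[[0,0,0],-0.141],[[0,0,0],0],[[0,0,0],0],[[0,0,0],0],[[0,0,0],0],[[0,0,0],0]]'
```

```text
clock: 24.6
position: [0.6114, -0.0651, 0.0429]
tool_rot: [-0.0, 0.209, 0.978, -0.001]
contact_force: [-3.9, -2.5, 3.8]
opening: 0.0107
grasp_force: 30.1
clock: 25.4
position: [0.6111, -0.0657, 0.0429]
tool_rot: [-0.001, -0.0, 1.0, -0.002]
contact_force: [-4.1, -3.7, 3.7]
opening: 0.0107
grasp_force: 30.0
```

```bash
python3 -m pendant '[[[0,0,0],0],[[0,0,0],0],[[0,0,0],0],[[0,0,0],0],[[0,0,-1],0],[[0,0,-3],0],[[0,0,-3],0],[[0,0,-2],0]]' 0
python3 -m pendant '[[[2.9,3.4,0],0],[[2.9,3.4,0],0],[[2.9,3.4,0],0],[[2.9,3.4,0],0],[[2.9,3.4,0],0],[[2.7,3.5,0],0],[[0,0,0],0.14],[[0,0,0],0.14]]' 0.3
python3 -m pendant '[[[0,0,0],0.14],[[0,0,0],0.14],[[0,0,0],0.14],[[0,0,0],0.14],[[0,0,0],0.14],[[0,0,0],0.14],[[0,0,0],0.14],[[0,0,0],0.14]]'
python3 -m pendant '[[[0,0,0.5],0.135],[[0,0,0.5],0.135],[[0,0,0.5],0.131],[[0,0,0],0],[[0,0,0],0],[[0,0,0],0],[[0,0,0],0],[[0,0,0],0]]'
python3 - <<'E'
from h import *
s,i=wr("w8")
cv2.imwrite("pics/w8v.png",cv2.resize(i[60:400,100:540],None,fx=1.75,fy=1.75,interpolation=cv2.INTER_CUBIC))
go(.4393,.139,.009,-13.2)
E
```

```text
clock: 26.2
position: [0.6133, -0.0639, 0.1359]
tool_rot: [0.002, -0.0, 1.0, -0.0]
contact_force: [0.7, 0.3, 0.3]
opening: 0.0465
grasp_force: 0.0
clock: 27.0
position: [0.4392, 0.1427, 0.1336]
tool_rot: [0.001, 0.141, 0.99, 0.0]
contact_force: [-0.1, -0.2, 0.1]
opening: 0.0604
grasp_force: 0.0
clock: 27.8
position: [0.4401, 0.1415, 0.1334]
tool_rot: [0.0, 0.646, 0.763, 0.001]
contact_force: [-0.5, 0.9, 0.3]
opening: 0.061
grasp_force: 0.0
clock: 28.6
position: [0.4399, 0.1413, 0.1178]
tool_rot: [0.0, 0.783, 0.622, 0.0]
contact_force: [-0.3, -0.6, 1.0]
opening: 0.0615
grasp_force: 0.0
yaw -13.15 turn 0.001 then shift cm [-2.400e-01 -1.000e-02  1.087e+01] j6 0.35 tilt [0.0004 0.    ] clk 28.6
```

View pics/w8v.png

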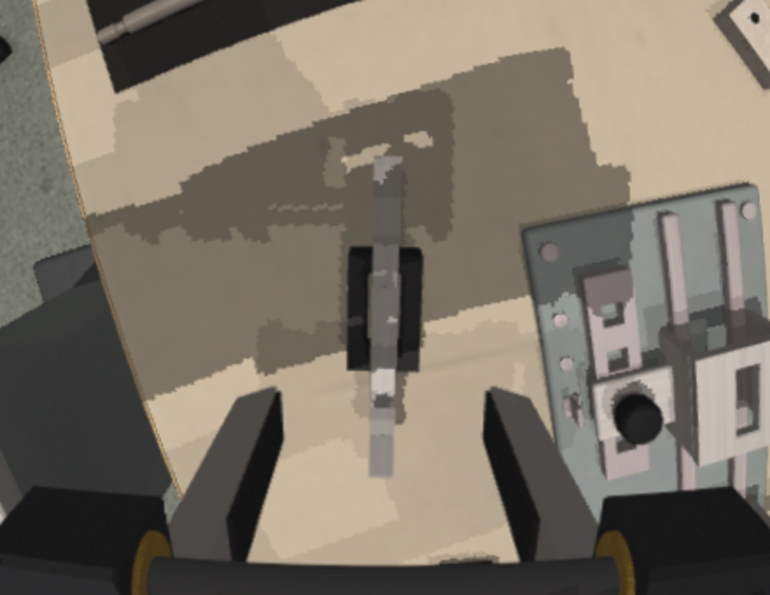

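```bash
python3 - <<'E'
from h import *
s=ld("w8")
f=lambda u,v,z:at("wrist",(100+u/1.75,60+v/1.75),z,s).round(4)
a=f(387.5,157,.055);b=f(381,477,.055);c=(a+b)/2;d=a-b;print(c,np.linalg.norm(d),np.degrees(np.arctan2(d[0],d[1])))
go(c[0],c[1],.0095,-np.degrees(np.arctan2(d[0],d[1])))
E
```

```text
[0.43935 0.14035 0.055  ] 0.15073692314758186 14.24827836944255
yaw -13.15 turn 0.019 then shift cm [-0.11 -0.03 10.82] j6 0.35 tilt [0.0004 0.    ] clk 28.6
```

```bash
python3 -m pendant '[[[-0.1,-0.03,3],0.015],[[0,0,3],0],[[0,0,3],0],[[0,0,1.8],0],[[0,0,0],0],[[0,0,0],0],[[0,0,0],0],[[0,0,0],0]]' 0.1
python3 -m pendant '[[[0,0,0],0],[[0,0,0],0],[[0,0,0],0],[[0,0,0],0],[[0,0,0],0],[[0,0,0],0],[[0,0,0],0],[[0,0,0],0]]' -1
python3 - <<'E'
from h import *
go(.43935,.14035,.1095,0)
E
```

```text
clock: 29.45
position: [0.4408, 0.1406, 0.011]
tool_rot: [0.001, 0.788, 0.615, 0.001]
contact_force: [0.1, 0.5, -0.5]
opening: 0.0515
grasp_force: 0.0
clock: 30.25
position: [0.4395, 0.1404, 0.0096]
tool_rot: [0.0, 0.788, 0.615, 0.0]
contact_force: [0.4, -0.1, -0.2]
opening: 0.0099
grasp_force: 30.0
yaw -14.04 turn -0.245 then shift cm [-0.   -0.01 -9.99] j6 0.37 tilt [ 0.0004 -0.0001] clk 30.2
```

```bash
python3 -m pendant '[[[0,0,-1],0],[[0,0,-2],0],[[0,0,-3],0],[[0,0,-4],0],[[0,0,0],-0.122],[[0,0,0],-0.122],[[0,0,0],0],[[0,0,0],0]]'
python3 -m pendant '[[[-1,2.5,0],0],[[-1.5,3,0],0],[[-1.5,3.3,0],0],[[-1.5,3.3,0],0],[[-1.3,3,0],0],[[-1,2,0],0],[[0,0,0],0],[[0,0,0],0]]'
python3 -m pendant '[[[0,0,0],0],[[0,0,0],0],[[0,0,0],0],[[0,0,0],0],[[0,0,0],0],[[0,0,0],0],[[0,0,0],0],[[0,0,0],0]]'
python3 - <<'E'
from h import *
s,i=wr("w9")
cv2.imwrite("pics/w9v.png",cv2.resize(i[60:400,100:540],None,fx=1.75,fy=1.75,interpolation=cv2.INTER_CUBIC))
go(.6114,.0628,.11,0)
E
```

```text
clock: 31.05
position: [0.4386, 0.1404, 0.1094]
tool_rot: [-0.0, 0.708, 0.706, -0.0]
contact_force: [0.4, 0.1, -2.2]
opening: 0.0101
grasp_force: 30.0
clock: 31.85
position: [0.6091, 0.0623, 0.1085]
tool_rot: [-0.001, 0.708, 0.706, -0.001]
contact_force: [-0.6, -0.1, -2.3]
opening: 0.01
grasp_force: 30.0
clock: 32.65
position: [0.6101, 0.0622, 0.1095]
tool_rot: [-0.0, 0.707, 0.707, -0.0]
contact_force: [0.3, -0.2, -2.1]
opening: 0.0101
grasp_force: 30.0
yaw -0.06 turn -0.001 then shift cm [ 0.06  0.12 -0.05] j6 -0.04 tilt [-0.  0.] clk 32.7
```

View pics/w9v.png

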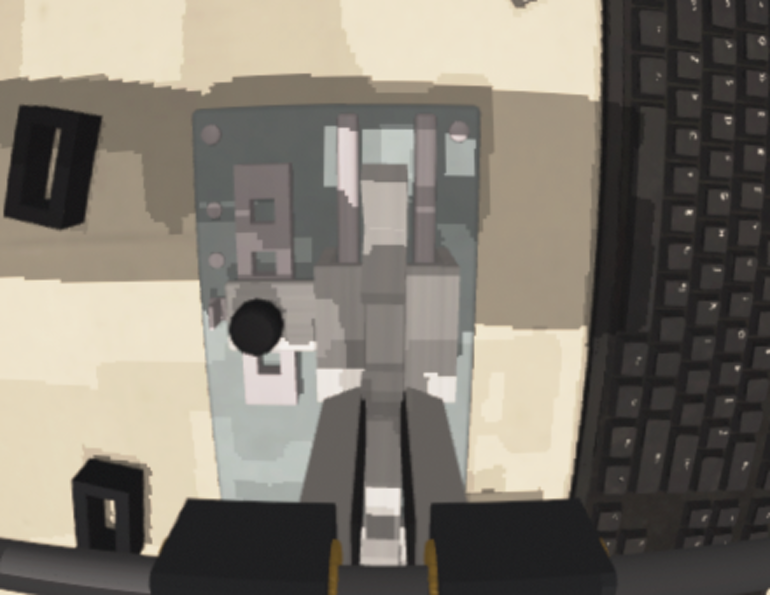

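The picture matches w7: rack end at row 165, block edges at cols 316/459 and block rear at row 268.

```bash
python3 - <<'E'
from h import *
s=ld("w9")
f=lambda u,v,z:at("wrist",(100+u/1.75,60+v/1.75),z,s).round(4)
print("block edges",f(316,330,.062),f(459,330,.062),"rear",f(350,267.5,.062))
print("rack end",f(361,165.5,.155),f(407.5,165.5,.155))
E
```

```text
block edges [0.5813 0.0654 0.062 ] [0.6416 0.0653 0.062 ] rear [0.5961 0.0922 0.062 ]
rack end [0.6038 0.1379 0.155 ] [0.6158 0.1379 0.155 ]
```

```bash
python3 -m pendant '[[[0,0.15,1],0],[[0,0,1.5],0],[[0,0,1.4],0],[[0,0,0],0],[[0,0,0.5],0],[[0,0,0.5],0],[[0,0,0],0],[[0,0,0],0]]'
python3 -m pendant '[[[0,0,0],0],[[0,0,0],0],[[0,0,0],0],[[0,0,0],0],[[0,0,0],0],[[0,0,0],0],[[0,0,0],0],[[0,0,0],0]]'
```

```text
clock: 33.5
position: [0.6119, 0.0622, 0.0608]
tool_rot: [0.0, 0.707, 0.707, 0.0]
contact_force: [-0.5, 0.4, -1.1]
opening: 0.0101
grasp_force: 30.0
clock: 34.3
position: [0.6116, 0.0622, 0.0605]
tool_rot: [-0.0, 0.707, 0.707, -0.0]
contact_force: [-0.3, -0.5, -1.9]
opening: 0.0103
grasp_force: 30.0
```

In the slot with no added force. Next: seat it and turn.

```bash
python3 -m pendant '[[[0,0,0.5],0],[[0,0,0.5],0],[[0,0,0.5],0],[[0,0,0.12],0],[[0,0,0.1],0],[[0,0,0],0],[[0,0,0],0],[[0,0,0],0]]'
```

```text
clock: 35.1
position: [0.6116, 0.0623, 0.0435]
tool_rot: [-0.0, 0.707, 0.707, -0.0]
contact_force: [-1.7, 0.3, 1.5]
opening: 0.0102
grasp_force: 29.9
```

```bash
python3 -m pendant '[[[0,0,0],-0.143],[[0,0,0],-0.143],[[0,0,0],-0.143],[[0,0,0],-0.143],[[0,0,0],-0.143],[[0,0,0],-0.143],[[0,0,0],-0.143],[[0,0,0],-0.143]]'
python3 -m pendant '[[[0,0,0],-0.143],[[0,0,0],-0.143],[[0,0,0],-0.141],[[0,0,0],0],[[0,0,0],0],[[0,0,0],0],[[0,0,0],0],[[0,0,0],0]]'
python3 -m pendant '[[[0,0,0],0],[[0,0,0],0],[[0,0,0],0],[[0,0,0],0],[[0,0,-1],0],[[0,0,-3],0],[[0,0,-3],0],[[0,0,-2],0]]' 0
python3 - <<'E'
from h import *
go(.46,.32,.17,90)
E
```

```text
clock: 35.9
position: [0.6117, 0.0619, 0.0435]
tool_rot: [0.0, 0.209, 0.978, -0.0]
contact_force: [-1.0, -1.0, 1.6]
opening: 0.0103
grasp_force: 29.9
clock: 36.7
position: [0.6118, 0.062, 0.0435]
tool_rot: [0.0, 0.001, 1.0, -0.0]
contact_force: [-1.2, -1.9, 1.4]
opening: 0.01
grasp_force: 29.9
clock: 37.5
position: [0.6131, 0.0623, 0.1367]
tool_rot: [0.002, 0.0, 1.0, 0.0]
contact_force: [1.3, -0.2, -1.1]
opening: 0.0472
grasp_force: 0.0
yaw 89.96 turn -0.001 then shift cm [15.3  25.77 -3.39] j6 -1.61 tilt [0.004 0.   ] clk 37.5
```

```bash
python3 -m pendant '[[[1.6,3.2,-1],0],[[1.6,3.2,-1],0],[[1.6,3.2,-1],0],[[1.6,3.2,-1],0],[[1.6,3.2,-1],0],[[1.6,3.2,-1],0],[[1.6,3.2,0],0],[[1.6,3.2,0],0]]' 0.1
python3 -m pendant '[[[0,0,0],0],[[0,0,0],0],[[0,0,0],0],[[0,0,0],0],[[0,0,0],0],[[0,0,0],0],[[0,0,0],0],[[0,0,0],0]]'
python3 - <<'E'
from h import *
s,i=wr("w10")
cv2.imwrite("pics/w10v.png",i)
for d in bot.masks_of("rod_1","wrist"):
    m=d["pixels"]; ys,xs=np.nonzero(m); print(d["conf"],np.round(d["at"]),xs.min(),xs.max(),ys.min(),ys.max(),len(xs))
for d in bot.recognise("rack_a","wrist"): print(d)
E
```

```text
clock: 38.3
position: [0.4836, 0.3199, 0.1951]
tool_rot: [0.001, 0.0, 1.0, 0.001]
contact_force: [0.6, 0.3, -0.2]
opening: 0.0516
grasp_force: 0.0
clock: 39.1
position: [0.484, 0.3181, 0.1933]
tool_rot: [-0.0, 0.001, 1.0, -0.0]
contact_force: [0.7, -0.5, -0.2]
opening: 0.0516
grasp_force: 0.0
0.78 [417. 216.] 402 440 74 345 2774
0.58 [326. 222.] 310 360 71 329 2921
0.38 [118. 286.] 17 197 241 352 14108
{'at': [27.6, 307.3], 'conf': 0.95}
{'at': [101.0, 316.5], 'conf': 0.84}
```

View pics/w10v.png

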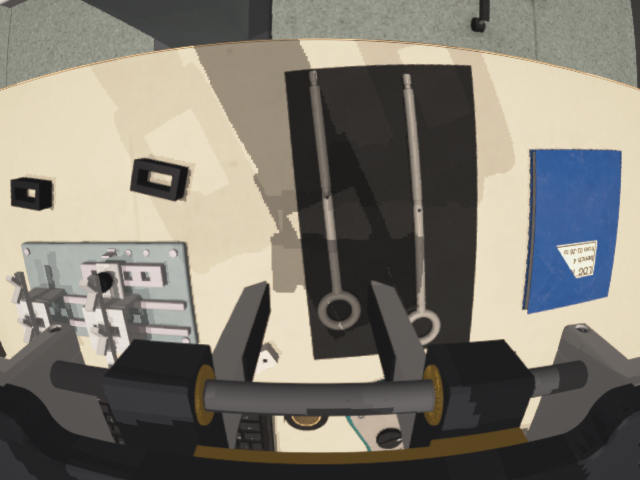

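Both racks stand across the rail, with their bars upright at about (22,305) and (105,315). The rods are still on the mat: A has its tip at (314,74) and eye at (339,310), B has its tip at (407,76) and eye at (423,325).

```bash
cat >> h.py <<'E'
def rod(tip,eye,s,img,L):
    """refine the rod axis between pixel tip and eye by bright pixels; returns grip point (30 mm eye-side of mid) and yaw"""
    T=at("wrist",tip,.012,s)[:2]; Ey=at("wrist",eye,.012,s)[:2]; u=(Ey-T)/np.linalg.norm(Ey-T); n=np.array([-u[1],u[0]]); P=[]
    g=cv2.cvtColor(img,cv2.COLOR_BGR2GRAY)
    for d in np.arange(.03,.2,.005):
        o=np.arange(-.012,.0121,.0005); pts=np.array([proj("wrist",np.r_[T+u*d+n*k,.011],s) for k in o],np.float32)
        v=cv2.remap(g,pts[None,:,0].copy(),pts[None,:,1].copy(),cv2.INTER_LINEAR)[0].astype(float); b=v>(v.min()+v.max())/2
        if 8<=b.sum()<=34: P.append([d,o[b].mean()])
    P=np.array(P); k=np.polyfit(P[:,0],P[:,1],1); r=P[:,1]-np.polyval(k,P[:,0]); D=L/2+.03
    c=T+u*D+n*np.polyval(k,D); yaw=np.degrees(np.arctan2(u[1],u[0])+np.arctan(k[0]))
    print("tip-eye",np.linalg.norm(Ey-T).round(4),"len",(np.linalg.norm(Ey-T)+.0255).round(4),"n",len(P),"res",r.std().round(5),"grip",c.round(4),"rod yaw",yaw.round(2)); return c,yaw
E
python3 - <<'E'
from h import *
s=ld("w10"); i=cv2.imread("pics/w10.png")
c,y=rod((314,72),(339.5,310),s,i,.299); go(c[0],c[1],.05,y+90)
rod((407,74),(422.5,326),s,i,.325)
E
```

```text
tip-eye 0.2696 len 0.2951 n 34 res 0.00012 grip [0.509  0.3327] rod yaw 6.23
yaw 89.95 turn -0.109 then shift cm [-2.66  1.16 14.33] j6 -1.14 tilt [-0.0001 -0.0001] clk 39.2Traceback (most recent call last):
  File "<stdin>", line 4, in <module>
  File "h.py", line 38, in rod
    o=np.arange(-.012,.0121,.0005); pts=np.array([proj("wrist",np.r_[T+u*d+n*k,.011],s) for k in o],np.float32)
                                                  ~~~~^^^^^^^^^^^^^^^^^^^^^^^^^^^^^^^^^
  File "h.py", line 15, in proj
    c=bot.calibration(cam); K=np.array(c["intrinsics"])
ValueError: time passes only in moves, steps and waits
```

```bash
sed -i 's/^from cell import bot/from cell import bot\nimport functools/; s/bot\.calibration(cam)/cal(cam)/' h.py; sed -i '/^def ray/i @functools.lru_cache\ndef cal(cam): return bot.calibration(cam)' h.py
python3 -m pendant '[[[0,0,0],-0.109],[[-1.4,0.6,3],0],[[-1.45,0.56,3],0],[[0,0,4],0],[[0,0,4],0],[[0,0,3.3],0],[[0,0,0],0],[[0,0,0],0]]'
python3 -m pendant '[[[0,0,1],0],[[0,0,1],0],[[0,0,1],0],[[0,0,0.3],0],[[0,0,0],0],[[0,0,0],0],[[0,0,0],0],[[0,0,0],0]]'
python3 - <<'E'
from h import *
go(.511,.333,-.015,96.2)
s,i=wr("w11")
for d in bot.masks_of("rod_1","wrist"):
    m=d["pixels"]; ys,xs=np.nonzero(m); print(d["conf"],np.round(d["at"]),xs.min(),xs.max(),ys.min(),ys.max(),len(xs))
E
```

```text
clock: 40.05
position: [0.5108, 0.3329, 0.0204]
tool_rot: [-0.0, -0.054, 0.999, -0.0]
contact_force: [1.1, -0.2, 0.8]
opening: 0.0515
grasp_force: 0.0
clock: 40.85
position: [0.5113, 0.3331, -0.0122]
tool_rot: [0.0, -0.054, 0.999, 0.0]
contact_force: [-0.3, 0.1, -0.4]
opening: 0.0517
grasp_force: 0.0
yaw 96.2 turn -0.0 then shift cm [ 0.04 -0.01  0.28] j6 -1.24 tilt [0.0008 0.0004] clk 40.9
0.93 [494. 165.] 465 507 0 341 6109
0.77 [314. 207.] 282 352 0 436 8493
```

```bash
python3 -m pendant '[[[0,0,0.2],0],[[0,0,0.2],0],[[0,0,0.1],0],[[0,0,0],0],[[0,0,0],0],[[0,0,0],0],[[0,0,0],0],[[0,0,0],0]]'
python3 -m pendant '[[[0,0,0.1],0],[[0,0,0.1],0],[[0,0,0],0],[[0,0,0],0],[[0,0,0],0],[[0,0,0],0],[[0,0,0],0],[[0,0,0],0]]'
```

```text
clock: 41.75
position: [0.511, 0.333, -0.0176]
tool_rot: [0.0, -0.054, 0.999, 0.0]
contact_force: [0.3, -0.5, -0.7]
opening: 0.0519
grasp_force: 0.0
clock: 42.55
position: [0.511, 0.3329, -0.0196]
tool_rot: [0.0, -0.054, 0.999, 0.0]
contact_force: [0.5, 0.2, -0.8]
opening: 0.0516
grasp_force: 0.0
```

```bash
python3 -m pendant '[[[0,0,0.1],0],[[0,0,0.1],0],[[0,0,0],0],[[0,0,0],0],[[0,0,0],0],[[0,0,0],0],[[0,0,0],0],[[0,0,0],0]]'
python3 -m pendant '[[[0,0,0],0],[[0,0,0],0],[[0,0,0],0],[[0,0,0],0],[[0,0,0],0],[[0,0,0],0],[[0,0,0],0],[[0,0,0],0]]' -1
```

```text
clock: 43.35
position: [0.5109, 0.333, -0.0216]
tool_rot: [0.0, -0.054, 0.999, 0.0]
contact_force: [0.1, -0.4, -0.7]
opening: 0.0517
grasp_force: 0.0
clock: 44.15
position: [0.5117, 0.333, -0.0193]
tool_rot: [0.0, -0.054, 0.999, -0.0]
contact_force: [-2.8, -3.5, 11.0]
opening: 0.0005
grasp_force: 5.6
```

```bash
python3 -m pendant '[[[0,0,-0.5],0],[[0,0,0],0],[[0,0,0],0],[[0,0,0],0],[[0,0,0],0],[[0,0,0],0],[[0,0,0],0],[[0,0,0],0]]' 0.1
python3 - <<'E'
from h import *
s,i=wr("w12")
cv2.imwrite("pics/w12v.png",i)
for d in bot.masks_of("rod_1","wrist")[:2]:
    m=d["pixels"]; ys,xs=np.nonzero(m); print(d["conf"],np.round(d["at"]),xs.min(),xs.max(),ys.min(),ys.max(),len(xs))
    for r in range(100,300,40): 
        c=xs[ys==r]; print(r,c.min() if len(c) else None,c.max() if len(c) else None, at("wrist",((c.min()+c.max())/2,r),.012,s).round(4) if len(c) else "")
for h in (0,.02,.03,.034): print(proj("wrist",s["position"]+[0,0,h],s))
E
```

```text
clock: 44.95
position: [0.5109, 0.3329, -0.0168]
tool_rot: [-0.0, -0.054, 0.999, -0.0]
contact_force: [0.6, 0.1, 0.4]
opening: 0.0514
grasp_force: 0.0
0.93 [318. 210.] 281 355 0 441 8755
100 307 328 [0.4098 0.3229 0.012 ]
140 307 327 [0.4296 0.3247 0.012 ]
180 308 327 [0.4495 0.3271 0.012 ]
220 308 327 [0.4698 0.3293 0.012 ]
260 308 327 [0.4912 0.3316 0.012 ]
0.93 [496. 166.] 469 511 0 341 6116
100 492 510 [0.3932 0.4186 0.012 ]
140 492 509 [0.4148 0.4212 0.012 ]
180 489 507 [0.4364 0.4235 0.012 ]
220 486 503 [0.4584 0.4259 0.012 ]
260 481 498 [0.4815 0.4284 0.012 ]
[316.4038843  275.23431723]
[316.18603785 287.99520925]
[316.06269857 295.25223669]
[316.01029208 298.34284432]
```

View pics/w12v.png

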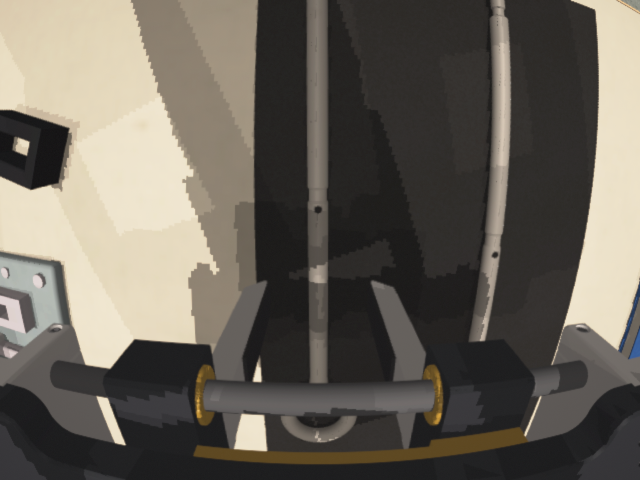

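The rod is undisturbed and lies centred between the open fingers. The tips closed over its top, so I'll go lower, watching the force.

```bash
python3 -m pendant '[[[0,0.05,0.3],0],[[0,0,0.3],0],[[0,0,0.2],0],[[0,0,0],0],[[0,0,0],0],[[0,0,0],0],[[0,0,0],0],[[0,0,0],0]]'
python3 -m pendant '[[[0,0,0.1],0],[[0,0,0.1],0],[[0,0,0],0],[[0,0,0],0],[[0,0,0],0],[[0,0,0],0],[[0,0,0],0],[[0,0,0],0]]'
```

```text
clock: 45.85
position: [0.511, 0.3335, -0.0245]
tool_rot: [0.0, -0.054, 0.999, 0.0]
contact_force: [0.1, 0.2, 0.1]
opening: 0.0516
grasp_force: 0.0
clock: 46.65
position: [0.5109, 0.3334, -0.0267]
tool_rot: [-0.0, -0.054, 0.999, 0.0]
contact_force: [0.3, 0.5, -0.8]
opening: 0.0517
grasp_force: 0.0
```

```bash
python3 -m pendant '[[[0,0,0.1],0],[[0,0,0.1],0],[[0,0,0],0],[[0,0,0],0],[[0,0,0],0],[[0,0,0],0],[[0,0,0],0],[[0,0,0],0]]'
python3 -m pendant '[[[0,0,0],0],[[0,0,0],0],[[0,0,0],0],[[0,0,0],0],[[0,0,0],0],[[0,0,0],0],[[0,0,0],0],[[0,0,0],0]]' -1
```

```text
clock: 47.45
position: [0.5109, 0.3334, -0.0286]
tool_rot: [0.0, -0.054, 0.999, 0.0]
contact_force: [0.7, 0.5, -0.1]
opening: 0.052
grasp_force: 0.0
clock: 48.25
position: [0.5109, 0.3332, -0.0286]
tool_rot: [-0.0, -0.054, 0.999, -0.0]
contact_force: [0.2, 0.1, 1.5]
opening: 0.0111
grasp_force: 30.0
```

```bash
python3 -m pendant '[[[0,0,-1],0],[[0,0,-2],0],[[0,0,-3],0],[[0,0,-4],0],[[0,0,-4],0],[[0,0,0],0.14],[[0,0,0],0.14],[[0,0,0],0.14]]'
python3 -m pendant '[[[0,0,0],0.14],[[0,0,0],0.14],[[0,0,0],0.14],[[0,0,0],0.14],[[0,0,0],0.14],[[0,0,0],0.14],[[0,0,0],0.14],[[0,0,0],0.14]]'
python3 -m pendant '[[[0,0,0],0.139],[[-3,1.4,0],0],[[-4,1.8,0],0],[[-4,1.8,0],0],[[-4,1.8,0],0],[[-4,1.8,0],0],[[-4,1.8,0],0],[[-4,1.8,0],0]]'
python3 -m pendant '[[[-4,1.8,0],0],[[-3.4,1.8,0],0],[[0,0,0],0],[[0,0,0],0],[[0,0,0],0],[[0,0,0],0],[[0,0,0],0],[[0,0,0],0]]'
python3 - <<'E'
from h import *
s,i=wr("w13"); go(.6694,-.0105,.11,0)
for l in ("rod_1","rack_a"):
  for d in bot.masks_of(l,"wrist")[:3]:
    m=d["pixels"]; ys,xs=np.nonzero(m); print(l,d["conf"],np.round(d["at"]),xs.min(),xs.max(),ys.min(),ys.max(),len(xs))
    if l=="rod_1":
      k=ys<ys.min()+3; tip=(xs[k].mean(),ys.min()); zr=s["position"][2]+.0376; print("tip",tip,at("wrist",tip,zr,s)-s["position"])
    else:
      p=[(xs[ys==ys.min()].mean(),ys.min()),(xs[ys==ys.max()].mean(),ys.max()),(xs.min(),ys[xs==xs.min()].mean()),(xs.max(),ys[xs==xs.max()].mean())]; print([at("wrist",q,.085,s).round(4) for q in p])
E
```

```text
clock: 49.05
position: [0.5105, 0.3336, 0.112]
tool_rot: [0.0, 0.158, 0.987, 0.0]
contact_force: [-0.5, -0.7, -2.7]
opening: 0.0109
grasp_force: 30.0
clock: 49.85
position: [0.5102, 0.3333, 0.1111]
tool_rot: [-0.0, 0.658, 0.753, -0.0]
contact_force: [-0.8, -0.7, -2.4]
opening: 0.0108
grasp_force: 30.0
clock: 50.65
position: [0.6328, 0.062, 0.1112]
tool_rot: [-0.0, 0.707, 0.707, -0.0]
contact_force: [0.9, 0.4, -3.1]
opening: 0.0109
grasp_force: 30.0
clock: 51.45
position: [0.6686, -0.0095, 0.1115]
tool_rot: [-0.0, 0.707, 0.708, -0.0]
contact_force: [0.8, -0.0, -1.6]
opening: 0.0112
grasp_force: 30.0
yaw 0.07 turn 0.001 then shift cm [-0.08  0.07  0.15] j6 -0.15 tilt [ 0. -0.] clk 51.5
rod_1 0.95 [319. 192.] 297 340 0 451 8502
tip (np.float64(318.5), np.int64(0)) [-0.00102534  0.15171765  0.0376    ]
rack_a 0.87 [222. 321.] 151 275 301 339 2880
[array([ 0.6174, -0.0394,  0.085 ]), array([ 0.6276, -0.071 ,  0.085 ]), array([ 0.5362, -0.0593,  0.085 ]), array([ 0.6361, -0.052 ,  0.085 ])]
rack_a 0.83 [237. 156.] 130 354 144 169 3754
[array([0.6381, 0.0701, 0.085 ]), array([0.5391, 0.0579, 0.085 ]), array([0.5361, 0.0684, 0.085 ]), array([0.6905, 0.0616, 0.085 ])]
```

```bash
python3 -m pendant '[[[-0.1,0.1,1],0],[[0,0,1.5],0],[[0,0,1.5],0],[[0,0,1.2],0],[[0,0,0.6],0],[[0,0,0.4],0],[[0,0,0],0],[[0,0,0],0]]'
python3 -m pendant '[[[0,0,0.15],0],[[0,0,0.15],0],[[0,0,0.1],0],[[0,0,0],0],[[0,0,0],0],[[0,0,0],0],[[0,0,0],0],[[0,0,0],0]]'
```

```text
clock: 52.4
position: [0.6704, -0.0116, 0.0499]
tool_rot: [0.0, 0.707, 0.707, 0.0]
contact_force: [-0.3, -0.8, -3.2]
opening: 0.011
grasp_force: 30.0
clock: 53.2
position: [0.6706, -0.0117, 0.0459]
tool_rot: [0.001, 0.707, 0.707, 0.0]
contact_force: [1.8, 0.6, -0.5]
opening: 0.0108
grasp_force: 30.0
```

```bash
python3 -m pendant '[[[0,0,0.08],0],[[0,0,0],0],[[0,0,0],0],[[0,0,0],0],[[0,0,0],0],[[0,0,0],0],[[0,0,0],0],[[0,0,0],0]]'
python3 -m pendant '[[[0,0,0],0],[[0,0,0],0],[[0,0,0],0],[[0,0,-0.5],0],[[0,0,-1],0],[[0,0,-2],0],[[0,0,-3],0],[[0,0,-3],0]]' -0.4
python3 -m pendant '[[[0,0,-2],0],[[0,0,0],0],[[0,0,0],0],[[0,0,0],0],[[0,0,0],0],[[0,0,0],0],[[0,0,0],0],[[0,0,0],0]]'
python3 - <<'E'
from h import *
s,i=wr("w14"); go(.48,.36,.19,90)
for d in bot.masks_of("rod_1","wrist")[:3]:
    m=d["pixels"]; ys,xs=np.nonzero(m); print(d["conf"],np.round(d["at"]),xs.min(),xs.max(),ys.min(),ys.max(),len(xs))
    for r in range(ys.min(),ys.max(),30):
        c=xs[ys==r]
        if len(c): print(r,len(c),at("wrist",((c.min()+c.max())/2,r),.0855,s).round(4))
E
```

```text
clock: 54.0
position: [0.6709, -0.0117, 0.0452]
tool_rot: [0.001, 0.707, 0.707, 0.001]
contact_force: [5.1, 0.3, 4.0]
opening: 0.011
grasp_force: 30.0
clock: 54.8
position: [0.6693, -0.0115, 0.1408]
tool_rot: [-0.0, 0.707, 0.707, -0.0]
contact_force: [0.3, -0.1, 0.1]
opening: 0.0283
grasp_force: 0.0
clock: 55.6
position: [0.6697, -0.0116, 0.159]
tool_rot: [-0.0, 0.707, 0.707, -0.0]
contact_force: [-0.5, 1.6, -0.5]
opening: 0.0283
grasp_force: 0.0
yaw -0.0 turn 1.571 then shift cm [-18.98 -37.16  -3.06] j6 -0.15 tilt [-0.0004  0.    ] clk 55.6
0.61 [320. 218.] 292 346 13 362 5383
13 7 [0.6717 0.172  0.0855]
43 13 [0.6716 0.1467 0.0855]
73 13 [0.6716 0.1224 0.0855]
103 14 [0.6719 0.0988 0.0855]
133 13 [0.6715 0.0755 0.0855]
163 13 [0.6715 0.0523 0.0855]
193 12 [0.6712 0.0289 0.0855]
223 13 [0.6708 0.0049 0.0855]
253 14 [ 0.6712 -0.0201  0.0855]
283 12 [ 0.6712 -0.0464  0.0855]
313 21 [ 0.6734 -0.0744  0.0855]
343 26 [ 0.6687 -0.1049  0.0855]
```

The first rod is seated straight along y at x=0.671, with its tip where expected. On to the second.

```bash
python3 -m pendant '[[[3.7,-1.9,-0.3],0],[[3.7,-1.9,-0.3],0],[[3.7,-1.9,-0.3],0],[[3.7,-1.9,-0.3],0],[[3.7,-1.9,-0.3],0],[[3.7,-1.9,-0.3],0],[[3.7,-1.9,-0.3],0],[[3.7,-1.9,-0.3],0]]' 0.1
python3 -m pendant '[[[3.7,-1.9,-0.3],0],[[3.7,-1.9,-0.3],0],[[0,0,0],-0.143],[[0,0,0],-0.143],[[0,0,0],-0.143],[[0,0,0],-0.143],[[0,0,0],-0.143],[[0,0,0],-0.143]]'
python3 -m pendant '[[[0,0,0],-0.143],[[0,0,0],-0.143],[[0,0,0],-0.143],[[0,0,0],-0.143],[[0,0,0],-0.141],[[0,0,0],0],[[0,0,0],0],[[0,0,0],0]]'
python3 -m pendant '[[[0,0,0],0],[[0,0,0],0],[[0,0,0],0],[[0,0,0],0],[[0,0,0],0],[[0,0,0],0],[[0,0,0],0],[[0,0,0],0]]'
python3 - <<'E'
from h import *
s,i=wr("w15"); go(.48,.36,.19,90)
for d in bot.masks_of("rod_1","wrist")[:3]:
    m=d["pixels"]; ys,xs=np.nonzero(m); print(d["conf"],np.round(d["at"]),xs.min(),xs.max(),ys.min(),ys.max(),len(xs))
    for r in range(ys.min(),ys.max()+1,12):
        c=xs[ys==r]
        if len(c): print(r,len(c),at("wrist",((c.min()+c.max())/2,r),.012,s).round(4))
E
```

```text
clock: 56.5
position: [0.517, 0.2858, 0.184]
tool_rot: [0.0, 0.707, 0.707, 0.0]
contact_force: [0.6, 0.5, -0.2]
opening: 0.052
grasp_force: 0.0
clock: 57.3
position: [0.4799, 0.3585, 0.1897]
tool_rot: [0.0, 0.346, 0.938, 0.0]
contact_force: [-0.5, 1.3, -0.1]
opening: 0.0518
grasp_force: 0.0
clock: 58.1
position: [0.4799, 0.3584, 0.1896]
tool_rot: [0.0, 0.001, 1.0, 0.0]
contact_force: [0.5, 0.0, 0.9]
opening: 0.0518
grasp_force: 0.0
clock: 58.9
position: [0.4799, 0.3584, 0.1895]
tool_rot: [-0.0, -0.0, 1.0, -0.0]
contact_force: [-0.0, 0.1, -0.1]
opening: 0.0515
grasp_force: 0.0
yaw 90.01 turn 0.0 then shift cm [-0.01  0.16 -0.04] j6 -1.07 tilt [0. 0.] clk 59.0
0.88 [378. 175.] 366 391 75 345 2102
75 3 [0.3292 0.412  0.012 ]
87 7 [0.3422 0.413  0.012 ]
99 13 [0.355  0.4152 0.012 ]
111 10 [0.3678 0.4168 0.012 ]
123 12 [0.3805 0.4179 0.012 ]
135 9 [0.3932 0.4197 0.012 ]
147 12 [0.4059 0.4215 0.012 ]
159 13 [0.4186 0.4222 0.012 ]
171 11 [0.4314 0.4236 0.012 ]
183 10 [0.4442 0.4255 0.012 ]
195 10 [0.4572 0.427  0.012 ]
207 9 [0.4703 0.428  0.012 ]
219 9 [0.4836 0.4296 0.012 ]
231 8 [0.4971 0.4308 0.012 ]
243 8 [0.5108 0.4325 0.012 ]
255 8 [0.5247 0.4333 0.012 ]
267 9 [0.539  0.4358 0.012 ]
279 9 [0.5537 0.4378 0.012 ]
339 5 [0.6331 0.4248 0.012 ]
```

```bash
python3 -m pendant '[[[0,0,0],-0.115],[[-1.6,2.3,2],0],[[-1.6,2.35,2],0],[[-1.5,2.35,2],0],[[0,0,4],0],[[0,0,4],0],[[0,0,0],0],[[0,0,0],0]]'
python3 -m pendant '[[[0,0,1],0],[[0,0,1],0],[[0,0,0],0],[[0,0,0],0],[[0,0,0],0],[[0,0,0],0],[[0,0,0],0],[[0,0,0],0]]'
python3 - <<'E'
from h import *
s,i=wr("w16")
for d in bot.masks_of("rod_1","wrist")[:3]:
    m=d["pixels"]; ys,xs=np.nonzero(m); print(d["conf"],np.round(d["at"]),xs.min(),xs.max(),ys.min(),ys.max(),len(xs))
    P=[]
    for r in range(ys.min()+10,250,6):
        c=xs[ys==r]
        if len(c): P.append(at("wrist",((c.min()+c.max())/2,r),.012,s))
    P=np.array(P); k=np.polyfit(P[:,0],P[:,1],1); print("y at .5187",np.polyval(k,.5187),"yaw",np.degrees(np.arctan(k[0])),(P[:,1]-np.polyval(k,P[:,0])).std(), P[0])
    go(.5187,np.polyval(k,.5187),-.0286,np.degrees(np.arctan(k[0]))+90)
E
```

```text
clock: 59.8
position: [0.518, 0.433, 0.0491]
tool_rot: [-0.001, -0.058, 0.998, -0.0]
contact_force: [0.4, -0.4, 0.4]
opening: 0.0515
grasp_force: 0.0
clock: 60.6
position: [0.5186, 0.4335, 0.0298]
tool_rot: [0.0, -0.058, 0.998, 0.0]
contact_force: [0.5, 0.3, 0.6]
opening: 0.0519
grasp_force: 0.0
0.55 [318. 201.] 290 347 0 383 6543
y at .5187 0.43438702003191737 yaw 6.420040299299335 0.0002713494909104311 [0.35403871 0.41588956 0.012     ]
yaw 96.6 turn 0.003 then shift cm [-0.02  0.09  5.83] j6 -1.12 tilt [0.0001 0.0001] clk 60.7
```

```bash
python3 -m pendant '[[[0,0.09,1.5],0.003],[[0,0,1.5],0],[[0,0,1.5],0],[[0,0,0.8],0],[[0,0,0.3],0],[[0,0,0.2],0],[[0,0,0],0],[[0,0,0],0]]'
python3 -m pendant '[[[0,0,0],0],[[0,0,0],0],[[0,0,0],0],[[0,0,0],0],[[0,0,0],0],[[0,0,0],0],[[0,0,0],0],[[0,0,0],0]]' -1
python3 - <<'E'
from h import *
go(.5554,-.0115,.11,0)
E
```

```text
clock: 61.5
position: [0.5191, 0.4347, -0.0277]
tool_rot: [0.001, -0.056, 0.998, 0.0]
contact_force: [0.2, -0.3, -1.0]
opening: 0.0517
grasp_force: 0.0
clock: 62.3
position: [0.5184, 0.434, -0.0284]
tool_rot: [-0.0, -0.056, 0.998, -0.0]
contact_force: [-0.2, -1.0, 0.4]
opening: 0.0112
grasp_force: 30.0
yaw 96.43 turn -1.459 then shift cm [ 44.55  -3.69 -13.82] j6 -1.11 tilt [-0.0001 -0.0005] clk 62.3
```

```bash
python3 -m pendant '[[[0,0,-1],0],[[0,0,-2],0],[[0,0,-3],0],[[0,0,-4],0],[[0,0,-4],0],[[0,-3,0],0],[[0,-3,0],0],[[0,-3,0],0]]'
python3 -m pendant '[[[0,-4,0],0],[[0,-4,0],0],[[0,-4,0],0],[[0,-4,0],0],[[0,0,0],0.14],[[0,0,0],0.14],[[0,0,0],0.14],[[0,0,0],0.14]]'
python3 -m pendant '[[[0,0,0],0.14],[[0,0,0],0.14],[[0,0,0],0.14],[[0,0,0],0.14],[[0,0,0],0.141],[[0,0,0],0.141],[[0,0,0],0.14],[[0,0,0],0.141]]'
python3 - <<'E'
from h import *
go(.5554,-.0115,.11,0)
E
```

```text
clock: 63.1
position: [0.5281, 0.3443, 0.1121]
tool_rot: [0.0, -0.057, 0.998, 0.0]
contact_force: [-0.0, -1.2, -3.0]
opening: 0.0112
grasp_force: 30.0
clock: 63.9
position: [0.546, 0.1858, 0.1115]
tool_rot: [-0.0, 0.225, 0.974, 0.0]
contact_force: [-0.5, -0.0, -2.4]
opening: 0.0111
grasp_force: 30.0
clock: 64.7
position: [0.5459, 0.186, 0.1114]
tool_rot: [-0.0, 0.709, 0.705, -0.0]
contact_force: [0.5, -0.1, -2.8]
opening: 0.0111
grasp_force: 30.0
yaw -0.33 turn -0.006 then shift cm [-19.75   0.95   0.14] j6 0.18 tilt [-0.0008  0.0003] clk 64.7
```

```bash
python3 -m pendant '[[[-3,0.3,0],-0.006],[[-4,0.3,0],0],[[-4,0.3,0],0],[[-4,0,0],0],[[-3,0,0],0],[[-1.7,0,0],0],[[0,0,0],0],[[0,0,0],0]]'
python3 -m pendant '[[[0,0.05,1],0],[[0,0,1.5],0],[[0,0,1.5],0],[[0,0,1.2],0],[[0,0,0.6],0],[[0,0,0.4],0],[[0,0,0],0],[[0,0,0],0]]'
python3 - <<'E'
from h import *
go(.5554,-.0115,.045,0)
E
```

```text
clock: 65.5
position: [0.5561, -0.0107, 0.1115]
tool_rot: [-0.0, 0.705, 0.709, 0.0]
contact_force: [0.8, 0.3, -3.1]
opening: 0.0114
grasp_force: 30.0
clock: 66.3
position: [0.5575, -0.0113, 0.05]
tool_rot: [0.0, 0.705, 0.709, 0.0]
contact_force: [0.3, 0.5, -3.3]
opening: 0.0112
grasp_force: 30.0
yaw 0.34 turn 0.006 then shift cm [-0.02 -0.21  0.5 ] j6 -0.18 tilt [ 0.001  -0.0002] clk 66.3
```

```bash
python3 -m pendant '[[[0,-0.15,0],0.006],[[0,0,0.15],0],[[0,0,0.15],0],[[0,0,0.1],0],[[0,0,0.1],0],[[0,0,0],0],[[0,0,0],0],[[0,0,0],0]]'
```

```text
clock: 67.1
position: [0.5556, -0.0112, 0.045]
tool_rot: [0.0, 0.707, 0.707, 0.0]
contact_force: [-1.6, -0.3, 2.3]
opening: 0.0112
grasp_force: 30.0
```

```bash
python3 -m pendant '[[[0,0,0],0],[[0,0,0],0],[[0,0,0],0],[[0,0,-0.5],0],[[0,0,-1],0],[[0,0,-2],0],[[0,0,-3],0],[[0,0,-3],0]]' -0.4
python3 -m pendant '[[[0,2,-3],0],[[0,2,-3],0],[[0,1.5,-3],0],[[0,0,0],0],[[0,0,0],0],[[0,0,0],0],[[0,0,0],0],[[0,0,0],0]]'
python3 - <<'E'
from h import *
s,i=wr("w17"); print(s["position"],s["contact_force"])
for l in("rod_1","rack_a","plunger_knob"):
 for d in bot.masks_of(l,"wrist")[:3]:
    m=d["pixels"]; ys,xs=np.nonzero(m); print(l,round(d["conf"],2),np.round(d["at"]),xs.min(),xs.max(),ys.min(),ys.max(),len(xs))
    if l=="rod_1":
     for r in range(ys.min(),ys.max(),30):
        c=xs[ys==r]
        if len(c): print(r,len(c),at("wrist",((c.min()+c.max())/2,r),.0855,s).round(4))
    elif l=="rack_a":
     for c in range(xs.min(),xs.max(),25):
        q=ys[xs==c]
        if len(q): print(c,len(q),at("wrist",(c,(q.min()+q.max())/2),.08,s).round(4))
    else: print(at("wrist",d["at"],.055,s))
for d in bot.recognise("gauge_block","wrist"): print("gauge",d,at("wrist",d["at"],.02,s))
E
```

```text
clock: 67.9
position: [0.5553, -0.0111, 0.1411]
tool_rot: [-0.0, 0.707, 0.707, -0.0]
contact_force: [1.0, 0.5, -0.9]
opening: 0.028
grasp_force: 0.0
clock: 68.7
position: [0.6091, -0.011, 0.228]
tool_rot: [-0.001, 0.707, 0.707, -0.001]
contact_force: [-0.2, -0.8, -0.1]
opening: 0.028
grasp_force: 0.0
[ 0.60911784 -0.01100018  0.22797482] [-0.22829698 -0.78833511 -0.13759101]
rod_1 0.73 [264. 168.] 247 273 31 329 2714
31 2 [0.5558 0.1794 0.0855]
61 10 [0.556  0.1485 0.0855]
91 9 [0.5556 0.1187 0.0855]
121 11 [0.5554 0.0895 0.0855]
151 11 [0.555  0.0606 0.0855]
181 10 [0.5548 0.0314 0.0855]
211 9 [0.5554 0.0017 0.0855]
241 8 [ 0.5558 -0.0289  0.0855]
271 10 [ 0.5554 -0.061   0.0855]
301 4 [ 0.5451 -0.0952  0.0855]
rod_1 0.63 [383. 184.] 370 397 38 321 2964
38 5 [0.6716 0.1725 0.0855]
68 10 [0.6707 0.1418 0.0855]
98 10 [0.6707 0.1121 0.0855]
128 9 [0.6704 0.0829 0.0855]
158 10 [0.6704 0.0539 0.0855]
188 11 [0.6707 0.0246 0.0855]
218 11 [ 0.6697 -0.0053  0.0855]
248 11 [ 0.67   -0.0363  0.0855]
278 10 [ 0.6701 -0.0689  0.0855]
308 8 [ 0.6864 -0.1039  0.0855]
rod_1 0.28 [271. 142.] 269 273 138 156 25
138 2 [0.5624 0.0729 0.0855]
rack_a 0.85 [321. 271.] 250 396 257 281 2023
250 8 [ 0.5359 -0.0637  0.08  ]
275 17 [ 0.5626 -0.0619  0.08  ]
300 13 [ 0.5887 -0.0596  0.08  ]
325 18 [ 0.6146 -0.0579  0.08  ]
350 13 [ 0.6405 -0.0596  0.08  ]
rack_a 0.57 [324. 147.] 244 403 141 155 1749
244 11 [0.5354 0.0639 0.08  ]
269 3 [0.5602 0.0671 0.08  ]
294 13 [0.5844 0.0637 0.08  ]
319 13 [0.6085 0.0635 0.08  ]
344 13 [0.6326 0.0637 0.08  ]
369 12 [0.6569 0.0626 0.08  ]
394 12 [0.6816 0.0623 0.08  ]
plunger_knob 0.61 [270. 156.] 269 274 138 156 27
[0.55817    0.05435166 0.055     ]
gauge {'at': [374.2, 7.8], 'conf': 0.66} [0.67140707 0.22836809 0.02      ]
gauge {'at': [382.6, 185.2], 'conf': 0.51} [0.68151868 0.0191127  0.02      ]
```

```bash
python3 - <<'E'
from h import *
bot.capture("scene"); s=bot.sense()
for d in bot.masks_of("rod_1","scene")[:3]:
    ys,xs=np.nonzero(d["pixels"]); print(round(d["conf"],2),d["at"])
    for X in (.5555,.6705):
        print(X,[(y,p.round(0), (ys[xs==round(p[0])].min(),ys[xs==round(p[0])].max()) if (xs==round(p[0])).any() else None) for y in(.16,.12,.09,.03,0,-.03,-.05) for p in [proj("scene",np.array([X,y,.0825]),s)]])
E
```

```text
0.57 [425.1, 289.5]
0.5555 [(0.16, array([332., 244.]), (np.int64(242), np.int64(247))), (0.12, array([347., 252.]), (np.int64(249), np.int64(254))), (0.09, array([359., 258.]), (np.int64(256), np.int64(260))), (0.03, array([385., 271.]), (np.int64(268), np.int64(274))), (0, array([399., 277.]), (np.int64(275), np.int64(281))), (-0.03, array([413., 284.]), (np.int64(282), np.int64(288))), (-0.05, array([423., 289.]), (np.int64(287), np.int64(292)))]
0.6705 [(0.16, array([370., 223.]), (np.int64(261), np.int64(266))), (0.12, array([386., 229.]), (np.int64(268), np.int64(274))), (0.09, array([398., 234.]), (np.int64(274), np.int64(280))), (0.03, array([423., 245.]), (np.int64(287), np.int64(292))), (0, array([437., 251.]), (np.int64(294), np.int64(300))), (-0.03, array([451., 257.]), (np.int64(300), np.int64(316))), (-0.05, array([460., 261.]), (np.int64(298), np.int64(319)))]
0.55 [446.0, 252.7]
0.5555 [(0.16, array([332., 244.]), None), (0.12, array([347., 252.]), None), (0.09, array([359., 258.]), None), (0.03, array([385., 271.]), (np.int64(226), np.int64(232))), (0, array([399., 277.]), (np.int64(232), np.int64(238))), (-0.03, array([413., 284.]), (np.int64(239), np.int64(243))), (-0.05, array([423., 289.]), (np.int64(242), np.int64(248)))]
0.6705 [(0.16, array([370., 223.]), (np.int64(221), np.int64(224))), (0.12, array([386., 229.]), (np.int64(226), np.int64(232))), (0.09, array([398., 234.]), (np.int64(231), np.int64(237))), (0.03, array([423., 245.]), (np.int64(242), np.int64(248))), (0, array([437., 251.]), (np.int64(248), np.int64(254))), (-0.03, array([451., 257.]), (np.int64(254), np.int64(261))), (-0.05, array([460., 261.]), (np.int64(258), np.int64(264)))]
```

Both rods match the level seated line to within a pixel, so I'm handing in.

```bash
python3 -c "
from cell import bot
print(bot.sign_off())"
```

```text
the job is handed in; nothing more can be done
None
```

The job is handed in, result not reported: the carriage is pinned at the hole marked by the tab (y = +35 mm), both racks are locked across the rail, and the two eye rods from the mat lie level in their V notches.

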